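# Pull a freshly marked button cap out of its nest with the fork puller

### The arm

A 7-joint arm with a two-finger parallel gripper is mounted at the origin on a cart in front of the work surface, level with it; the furniture and walls round the work are solid. World frame = base frame: x ahead of the robot, y to its left, z up, the work surface at z = 0. Lengths are in mm, angles in rad, forces in N, time in s.
With the tool pointing down it reaches from about 400 to 875 mm from the base axis. Payload 4.4 kg.
Tool frame: the origin (TCP) lies at the very end of the fingers, on their centre line; the grasp point (between the pads) lies 19 mm behind it; z points along the fingers, y is the direction in which the jaws open and shut (so a half turn about z gives the same grasp; the last joint's range is limited). The gripper opens to 85 mm and grips with 20 to 120 N. Pads are 22 mm wide; open, the fingers measure 114 mm over their backs; the gripper's body (76 mm by 85 mm) begins 54 mm behind the grasp point. The pads swing forward as they close: fully open they stand 13 mm farther back than shut.
Start: joints at [1.216, 0.628, 0.038, 1.517, -0.027, 0.996, -0.02], TCP at [185.149, -623.087, 231.313] pointing down, gripper open.
Joint ranges: [-3.06, 3.06], [-0.37, 2.12], [-1.25, 1.32], [0.18, 2.47], [-1.1, 4.24], [0.23, 1.98], [-2.94, 2.94]. Speed limits (rad/s): [2.57, 2.57, 3.14, 3.14, 3.14, 3.14, 3.14].

### API

Orientations are given as [roll, pitch, yaw] about the fixed x, y, z axes, in that order (R = Rz(yaw) Ry(pitch) Rx(roll)).
In Python, from cell import read_state, get_image, calibration, finish_job gives the robot as it stands. The module is installed in compiled form; this text tells all that it offers.
- The arm moves only by the tool apply_moves, never from a script. Its argument "increments" is a list of rows, each an object of numbers: "tx", "ty", "tz": the shift along the world's x, y, z in m; "rx", "ry", "rz": the turn, a rotation vector about the world's x, y, z in units of 5 degrees (1.0 is 5 degrees); "claw": the finger opening in m, from 0 to 0.0854. In form: [{"tx": .., "ty": .., "tz": .., "rx": .., "ry": .., "rz": .., "claw": ..}, ...]. A call has 1 to 12 rows; each row is the pose to reach, as a shift and turn from the pose commanded when the call began; what a row does not reach only later rows make up. A row lasts 1/10 s, in which the tool goes at most 50 mm and 8.59 degrees, less where a joint would pass 70% of its speed; a pose out of reach is approached as far as the arm can. A call with a gripper value outside its range is refused whole. The fingers move at their own pace and stop on an object; the grip force is fixed at half the most. Time passes only in rows, so rows that repeat a pose let the fingers close. It gives the time, the measured TCP pose, the force and the opening at its end, in the units of the state.
- read_state(): the state, without advancing time (a new reading comes with each control period).
- get_image(name): name is "scene" or "top" or "wrist"; returns the picture (400x640x3 uint8, red, green, blue); there is no depth.
- calibration(name): a dict with "camera_matrix" (3x3 intrinsics, pixels), "origin" and "attitude" of the camera in the world. Camera axes: x right, y up, looking along -z (the intrinsics and any distortion apply to the point x, -y, -z); pixel columns grow to the right and rows downward; lengths in mm; the calibration is good to about 2 mm. The wrist camera is an equidistant fisheye: a pixel r from the principal point sees the ray r / f radians off the axis. A picture is of the moment at which its call begins: read the wrist's pose just before it. calibration takes no time and is no camera call; for the wrist camera it gives the pose at the moment of the call.
- finish_job(): hands the job in, once; it reports no verdict.
The state is a dict: "clock": time; "qpos": joint angles; "qd": joint speeds; "tau": joint torques, N m; "eef_pos": TCP position; "tool_rot": TCP orientation; "force": force on the tool from outside, world axes, zero at the start; "torque": the same for the moment, N m; "width": finger opening in mm.
Only numpy, scipy, OpenCV 4.12 (cv2) and the standard library are available. Lean on these libraries where they do the work, as an engineer would, in place of code of your own. Each camera call takes 0.05 s, during which the arm holds its last target. There are 200 camera calls.

### The job

The round button cap in the marking nest is freshly marked, so do not touch it with the fingers: take the puller by its handle, slide its fork under the cap's head along the middle of the gap until you feel it stop lightly (about 4 N) against the cap's stem, pause, then pull straight up, gently, without prying on the nest, until the cap pops out. Stand the puller upright on the floor of the parts tray, in either compartment, with the cap still upright in the fork, and let go. Leave the steel bush and the brass blank where they are.

Things in the scene. Friction and masses are not known exactly. Their poses are not given: they have to be found in the camera images.
- cap: Button cap: aluminium mushroom 33 mm tall, 50 g. Upright stem 14 mm across, 24 mm long, under a round head 36 mm across. Origin: centre of the stem's lower end, z up. At the start the stem's lower 14 mm sit in the nest's bore (0.5 mm play all round), held by spring balls in a groove: it takes roughly 8 to 15 N straight up (more if fast) to pop free, in the first 4 mm of rise; then it is loose.
- cap_flange (a point): Point on the cap's axis in the underside plane of its head (24 mm above the cap's origin); axes as the cap's. At the start it is 10 mm above the nest's top: the fork goes into this gap. Keep it in the middle of the gap, over the nest and under the head, until it stops against the stem.
- nest: Marking nest: dark steel block 70x70x30 mm, fixed to the table; origin at the centre of its underside, z up. Four studs 8 mm across stand 3 mm above its top, at 27 mm in x and y from its centre. The cap's blind bore is in the middle of the top, 14 mm deep.
- puller: Fork puller, steel, 160 g, standing on its fork; origin in the fork's underside on the handle's axis, z up, x the way the fork opens. Fork: two tines 4 mm thick, 36 mm wide over both (41 at the tips); slot 17.6 mm wide, open at x = +21 mm. A brass slide between them closes the slot anywhere from x = -12 to +2 mm (not measured; feel for it; it shifts only above 15 N).
- puller_handle (a point): Point on the axis of the puller's square black handle (18x18 mm, sides along the puller's x and y), 70 mm above the fork's underside; the handle runs from 26 mm below this point to 20 mm above it. It stands on a bridge carried by an upright web behind the fork (x -30 to -25 mm); the 35 mm between fork and bridge are open for the cap's head.
- tray: Shallow blue parts tray, 120x160x28 mm (x, y, z), loose, 0.6 kg; origin at the centre of its underside; floor 2 mm, walls 2 to 3 mm thick. A divider 20 mm high along its x axis (at y = 0) makes two compartments about 115x77 mm, centred at y = +40 and y = -40 mm.
- bush: Steel bush, a flanged turned part 34x34x26 mm standing on the table; a bystander; origin at the centre of its underside.
- blank: Brass blank, a waisted turned part 21x21x42 mm standing on the table; a bystander; origin at the centre of its underside.

How it is judged:
By the outcome, as a careful person would: the job done as asked, in the order asked, and still so for the second after the job is handed in, with the robot touching nothing.
It also fails if it takes over 72 s, if anything falls off the work surface, if the arm or the gripper's body presses on something with over 40 N, if the wrist force passes 120 N, or if a joint passes its speed limit or range.

## Working session

There is one attempt and no reset: what is moved stays moved. The work goes in short steps, Python scripts to look and compute and a tool call to move; the robot and the scene stay as the last step left them, time stands still between calls to the robot, and variables do not carry over. Pictures are saved under pics/ and viewed, about 8 in all and at most 12, crops included, and the job is handed in when it is done.

Besides the shell and the picture viewer there is one more tool, called as name([rows], argument=value, ...), one row to a line, values as JSON. apply_moves: Moves the arm, as the interface text tells. Its arguments: {"type":"object","properties":{"increments":{"type":"array"}},"required":["increments"]}

```bash
mkdir -p pics
cat > h.py <<'E'
import numpy as np, cv2
from cell import *
def grab(n,name=None):
    c=calibration(n); im=get_image(n)
    if name: cv2.imwrite('pics/'+name,im[:,:,::-1])
    return im,c
E
python3 - <<'E'
from h import *
print(read_state())
for n in ['top','scene','wrist']:
    im,c=grab(n,n+'0.png'); print(n,c)
E
```

```text
{'clock': 0.0, 'qpos': array([ 1.21619395,  0.62935311,  0.03839907,  1.51836607, -0.02699405,
        0.99626885, -0.02000049]), 'qd': array([ 4.95973346e-05,  5.93085596e-04,  8.06085286e-04, -1.40136692e-03,
        5.34897691e-04,  1.16919426e-04, -8.82211454e-04]), 'tau': array([-4.18785803e-04, -5.63397503e+01,  1.22619420e+00, -1.93448460e+01,
        1.10055532e-02,  1.04837763e-02, -1.23198923e-06]), 'eef_pos': array([ 184.99798513, -622.4759292 ,  230.38438026]), 'tool_rot': array([-3.13971389e+00,  4.75833113e-06,  2.88839862e-01]), 'force': array([-0.8239939 ,  0.36706954,  0.29680617]), 'torque': array([-0.01528751, -0.04611658, -0.00378814]), 'width': 85.52694331001366}
top {'camera_matrix': array([[399.8592434 ,   0.        , 317.71604652],
       [  0.        , 399.8592434 , 192.92440197],
       [  0.        ,   0.        ,   1.        ]]), 'origin': array([ 263.44757768,   15.43163336, 1294.55073455]), 'attitude': array([ 0.19252066,  0.00878895, -1.59749579])}
scene {'camera_matrix': array([[499.23883373,   0.        , 329.3899777 ],
       [  0.        , 499.23883373, 203.79862575],
       [  0.        ,   0.        ,   1.        ]]), 'origin': array([ -91.58147248,  648.9293494 , 1072.99341357]), 'attitude': array([ 0.72144681, -0.00247877, -2.35895005])}
wrist {'camera_matrix': array([[309.70691629,   0.        , 326.5190695 ],
       [  0.        , 309.70691629, 198.72388159],
       [  0.        ,   0.        ,   1.        ]]), 'origin': array([ 249.76421192, -602.76834739,  372.67985053]), 'attitude': array([-0.27110132,  0.00225437, -1.28290999])}
```

View pics/top0.png

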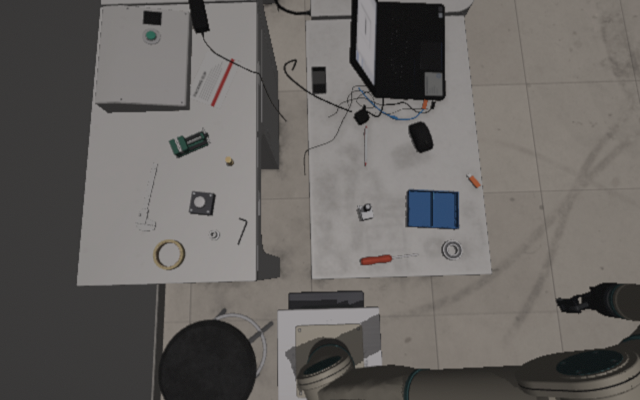

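View pics/scene0.png

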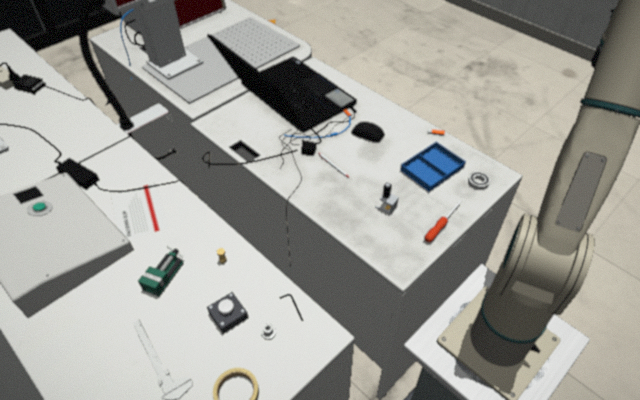

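The top view shows the nest and cap at (202,203), the puller at about (366,211), the tray at (432,209), the bush at (215,235) and the blank at (229,161). Next I cast rays and zoom in on the nest and puller.

```bash
cat >> h.py <<'E'
from scipy.spatial.transform import Rotation as R
def ray(c,u,v,fish=False):
    K=c['camera_matrix']; x=(u-K[0,2])/K[0,0]; y=(v-K[1,2])/K[1,1]
    if fish:
        r=np.hypot(x,y)+1e-12; d=np.array([x/r*np.sin(r),-y/r*np.sin(r),-np.cos(r)])
    else: d=np.array([x,-y,-1.])
    return np.array(c['origin']),R.from_euler('xyz',c['attitude']).apply(d)
def onz(c,u,v,z,fish=False):
    o,d=ray(c,u,v,fish); return o+d*(z-o[2])/d[2]
def tri(*rs):
    A=0;b=0
    for o,d in rs:
        d=d/np.linalg.norm(d);P=np.eye(3)-np.outer(d,d);A=A+P;b=b+P@o
    return np.linalg.solve(A,b)
def proj(c,p,fish=False):
    K=c['camera_matrix']; q=R.from_euler('xyz',c['attitude']).inv().apply(np.array(p)-c['origin']); x,y,z=q[0],-q[1],-q[2]
    if fish:
        s=np.hypot(x,y);t=np.arctan2(s,z)/(s+1e-12); x,y=x*t,y*t
    else: x,y=x/z,y/z
    return K[0,0]*x+K[0,2],K[1,1]*y+K[1,2]
E
python3 - <<'E'
from h import *
a=calibration('top');b=calibration('scene')
for n,u,v,z in [('cap',202,202,53),('puller',366.5,207,90),('tray',432,209,28),('bush',215,235,26),('blank',229,161,42),('laptop',440,98,0)]:
    print(n,onz(a,u,v,z).round(1))
print(tri(ray(a,202,202),ray(b,226,306)), tri(ray(a,366,207),ray(b,387,186)))
A=cv2.imread('pics/top0.png');B=cv2.imread('pics/scene0.png')
def cr(I,u,v,w,h): return cv2.resize(I[v-h:v+h,u-w:u+w],(400,300),interpolation=cv2.INTER_CUBIC)
cv2.imwrite('pics/m.png',np.vstack([np.hstack([cr(A,202,203,40,30),cr(A,366,211,40,30)]),np.hstack([cr(B,228,308,40,30),cr(B,388,195,40,30)])]))
E
```

```text
cap [486.9 385.9  53. ]
puller [ 450.6 -127.6   90. ]
tray [ 447.9 -343.5   28. ]
bush [384.2 349.6  26. ]
blank [621.6 305.2  42. ]
laptop [ 837.5 -410.4    0. ]
[494.11009572 394.76974426  32.70133938] [ 452.56592501 -125.89524696   85.42562138]
```

View pics/m.png

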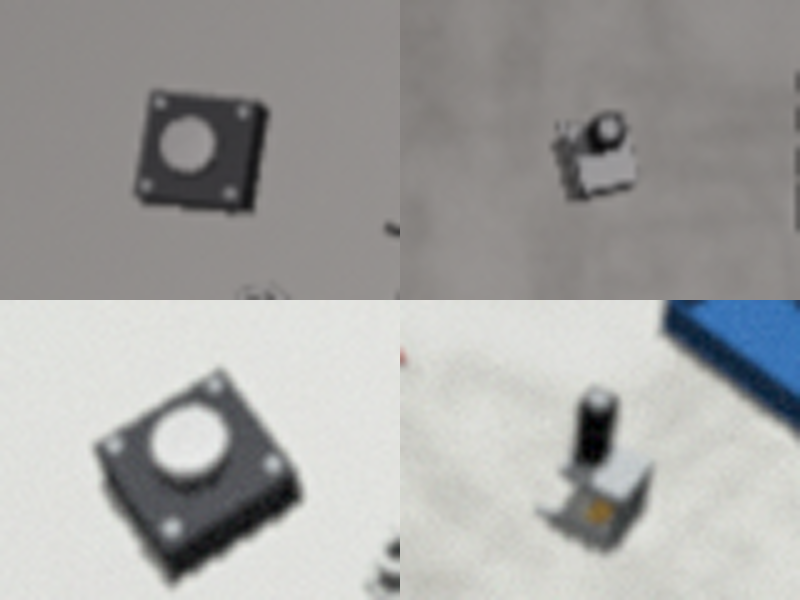

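Top-left and bottom-left crops: four bright studs and the light cap head, with the nest turned a few degrees. Right crops: black handle on a bridge, fork opening roughly along +x (yaw about 10°). I move above the puller and look from the wrist.

apply_moves([
  {"tx": 0.02, "ty": 0.04},
  {"tx": 0.04, "ty": 0.08},
  {"tx": 0.06, "ty": 0.12},
  {"tx": 0.085, "ty": 0.165},
  {"tx": 0.105, "ty": 0.205},
  {"tx": 0.13, "ty": 0.25, "rz": -0.5},
  {"tx": 0.15, "ty": 0.29, "rz": -1},
  {"tx": 0.175, "ty": 0.335, "rz": -1.5},
  {"tx": 0.195, "ty": 0.375, "rz": -1.5},
  {"tx": 0.215, "ty": 0.42, "rz": -1.5},
  {"tx": 0.235, "ty": 0.46, "rz": -1.5},
  {"tx": 0.25, "ty": 0.495, "tz": -0.02, "rz": -1.5},
])

```text
$.increments[0]: bad value
```

apply_moves([
  {"tz": 0},
  {"tz": 0},
  {"tz": 0},
])

```text
$.increments[0]: bad value
```

Run:
```python
from h import *
s=read_state(); im,c=grab('wrist','w1.png'); np.save('w1.npy',np.r_[c['origin'],c['attitude']])
print(s['clock'],s['eef_pos'],s['tool_rot'],s['qpos'],s['force'],c)
```

```text
0.15 [ 185.0292859  -622.61041074  230.62559522] [-3.14016438e+00  3.01525988e-06  2.88827924e-01] [ 1.21618064  0.62908831  0.03844213  1.51815087 -0.02699734  0.99629922
 -0.01999399] [-0.19394458 -0.18178205  0.52456732] {'camera_matrix': array([[309.70691629,   0.        , 326.5190695 ],
       [  0.        , 309.70691629, 198.72388159],
       [  0.        ,   0.        ,   1.        ]]), 'origin': array([ 249.77822637, -602.82173509,  372.7994518 ]), 'attitude': array([-0.27109431,  0.00199731, -1.28291387])}
```

View pics/w1.png

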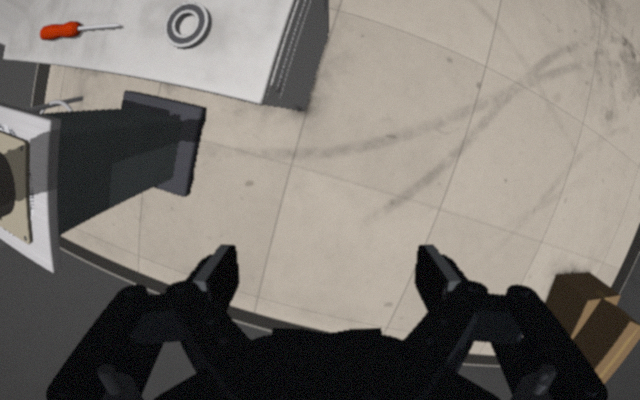

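The moves were refused because every row needs all seven fields, so the wrist view still shows the start pose. I'll resend with full rows.

apply_moves([
  {"tx": 0.02, "ty": 0.04, "tz": 0, "rx": 0, "ry": 0, "rz": 0, "claw": 0.085},
  {"tx": 0.04, "ty": 0.08, "tz": 0, "rx": 0, "ry": 0, "rz": 0, "claw": 0.085},
  {"tx": 0.06, "ty": 0.12, "tz": 0, "rx": 0, "ry": 0, "rz": 0, "claw": 0.085},
  {"tx": 0.085, "ty": 0.165, "tz": 0, "rx": 0, "ry": 0, "rz": 0, "claw": 0.085},
  {"tx": 0.105, "ty": 0.205, "tz": 0, "rx": 0, "ry": 0, "rz": 0, "claw": 0.085},
  {"tx": 0.13, "ty": 0.25, "tz": 0, "rx": 0, "ry": 0, "rz": -0.5, "claw": 0.085},
  {"tx": 0.15, "ty": 0.29, "tz": 0, "rx": 0, "ry": 0, "rz": -1, "claw": 0.085},
  {"tx": 0.175, "ty": 0.335, "tz": 0, "rx": 0, "ry": 0, "rz": -1.5, "claw": 0.085},
  {"tx": 0.195, "ty": 0.375, "tz": 0, "rx": 0, "ry": 0, "rz": -1.5, "claw": 0.085},
  {"tx": 0.215, "ty": 0.42, "tz": 0, "rx": 0, "ry": 0, "rz": -1.5, "claw": 0.085},
  {"tx": 0.235, "ty": 0.46, "tz": 0, "rx": 0, "ry": 0, "rz": -1.5, "claw": 0.085},
  {"tx": 0.25, "ty": 0.495, "tz": -0.02, "rx": 0, "ry": 0, "rz": -1.5, "claw": 0.085},
])

```text
clock: 1.4
eef_pos: [438.2, -126.1, 213.0]
tool_rot: [3.14, -0.006, 0.159]
force: [0.6, 0.1, -0.5]
width: 85.3
```

Run:
```python
from h import *
for i in range(6): s=read_state(); im,c=grab('wrist','w2.png')
np.save('w2.npy',np.r_[c['origin'],c['attitude']])
print(s['clock'],s['eef_pos'],s['tool_rot'],s['qpos'],s['qd'].max(),s['force'],c['origin'],c['attitude'])
```

```text
1.65 [ 434.82569285 -128.54722453  211.25424005] [3.14126891e+00 7.27900940e-04 1.57879311e-01] [ 0.2175823   0.38207611  0.01012117  2.06616283 -0.00500383  0.69393071
 -1.18209462] 0.026824834543418656 [ 0.55059621 -0.65922177  0.48560695] [ 501.58512689 -117.09868368  353.40094618] [-2.71846208e-01  7.16317327e-05 -1.41382596e+00]
```

View pics/w2.png

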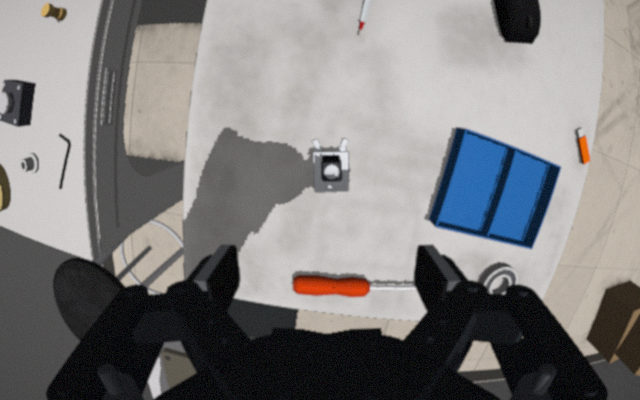

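The wrist view shows the puller at (331,170), fork opening up-image (along tool x), and its bridge edges nearly parallel to the image axes, so its yaw is close to the tool's 0.158. Tray corners are clear. I measure them now.

Run:
```python
from h import *
im=cv2.imread('pics/w2.png'); v=np.load('w2.npy'); c=dict(calibration('wrist'),origin=v[:3],attitude=v[3:])
print('handle top',onz(c,331,171,90,1))
# tray
hsv=cv2.cvtColor(im,cv2.COLOR_BGR2HSV); m=cv2.inRange(hsv,(100,120,30),(125,255,255)); 
cs=max(cv2.findContours(m,0,1)[0],key=cv2.contourArea); q=cv2.approxPolyDP(cs,6,True)[:,0]; print(q)
P=np.array([onz(c,*p,28,1) for p in q]);print(P.round(0)); print(cv2.minAreaRect(P[:,:2].astype(np.float32)))
cv2.imwrite('pics/w2c.png',cv2.resize(im[115:215,265:398],(800,600),interpolation=cv2.INTER_CUBIC))
```

```text
handle top [ 454.22084077 -128.49450222   90.        ]
[[457 129]
 [430 218]
 [530 247]
 [559 167]]
[[ 514. -261.   28.]
 [ 408. -253.   28.]
 [ 388. -416.   28.]
 [ 503. -426.   28.]]
((452.66253662109375, -338.8674621582031), (165.374755859375, 115.15149688720703), 84.8307876586914)
```

View pics/w2c.png

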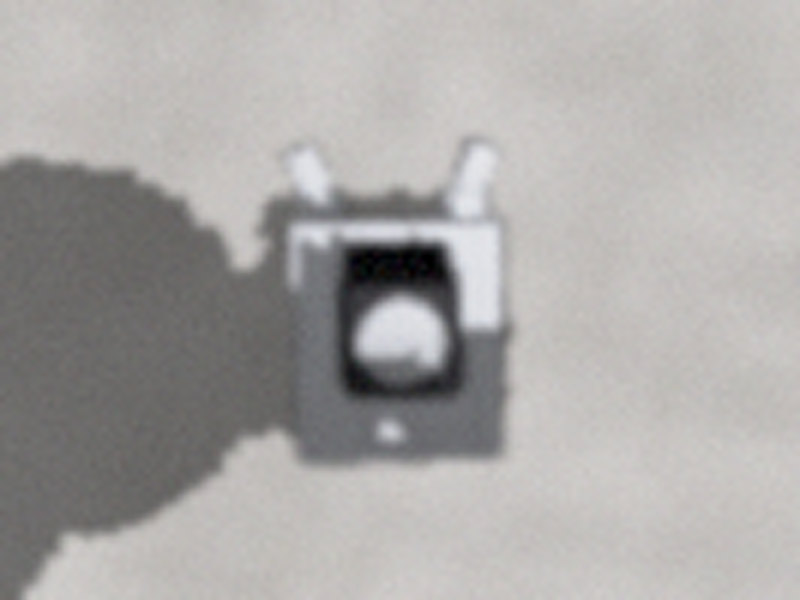

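Crop: handle top centre at about (332,171.5) in the full image, and the puller is turned about +1.4° more than the tool. I descend to the handle and close.

apply_moves([
  {"tx": 0.019, "ty": 0, "tz": -0.02, "rx": 0, "ry": 0, "rz": 0.3, "claw": 0.085},
  {"tx": 0.019, "ty": 0, "tz": -0.06, "rx": 0, "ry": 0, "rz": 0.3, "claw": 0.085},
  {"tx": 0.019, "ty": 0, "tz": -0.1, "rx": 0, "ry": 0, "rz": 0.3, "claw": 0.085},
  {"tx": 0.019, "ty": 0, "tz": -0.13, "rx": 0, "ry": 0, "rz": 0.3, "claw": 0.085},
  {"tx": 0.019, "ty": 0, "tz": -0.15, "rx": 0, "ry": 0, "rz": 0.3, "claw": 0.085},
  {"tx": 0.019, "ty": 0, "tz": -0.161, "rx": 0, "ry": 0, "rz": 0.3, "claw": 0.05},
  {"tx": 0.019, "ty": 0, "tz": -0.161, "rx": 0, "ry": 0, "rz": 0.3, "claw": 0.03},
  {"tx": 0.019, "ty": 0, "tz": -0.161, "rx": 0, "ry": 0, "rz": 0.3, "claw": 0.024},
  {"tx": 0.019, "ty": 0, "tz": -0.161, "rx": 0, "ry": 0, "rz": 0.3, "claw": 0.02},
  {"tx": 0.019, "ty": 0, "tz": -0.161, "rx": 0, "ry": 0, "rz": 0.3, "claw": 0.01},
  {"tx": 0.019, "ty": 0, "tz": -0.161, "rx": 0, "ry": 0, "rz": 0.3, "claw": 0.0},
  {"tx": 0.019, "ty": 0, "tz": -0.161, "rx": 0, "ry": 0, "rz": 0.3, "claw": 0.0},
])

```text
clock: 2.9
eef_pos: [455.0, -128.5, 51.4]
tool_rot: [3.14, -0.002, 0.184]
force: [-0.7, -0.4, 7.2]
width: 17.5
```

apply_moves([
  {"tx": 0, "ty": 0, "tz": 0, "rx": 0, "ry": 0, "rz": 0, "claw": 0.0},
  {"tx": 0, "ty": 0, "tz": 0, "rx": 0, "ry": 0, "rz": 0, "claw": 0.0},
])

```text
clock: 3.1
eef_pos: [455.0, -128.4, 51.4]
tool_rot: [3.14, -0.002, 0.184]
force: [-0.3, -0.7, 7.2]
width: 17.4
```

apply_moves([
  {"tx": 0, "ty": 0, "tz": 0.01, "rx": 0, "ry": 0, "rz": 0, "claw": 0.0},
  {"tx": 0, "ty": 0, "tz": 0.03, "rx": 0, "ry": 0, "rz": 0, "claw": 0.0},
  {"tx": 0, "ty": 0, "tz": 0.06, "rx": 0, "ry": 0, "rz": 0, "claw": 0.0},
  {"tx": 0, "ty": 0, "tz": 0.09, "rx": 0, "ry": 0, "rz": 0, "claw": 0.0},
  {"tx": 0, "ty": 0, "tz": 0.11, "rx": 0, "ry": 0, "rz": 0, "claw": 0.0},
  {"tx": 0, "ty": 0, "tz": 0.11, "rx": 0, "ry": 0, "rz": 0, "claw": 0.0},
  {"tx": 0, "ty": 0, "tz": 0.11, "rx": 0, "ry": 0, "rz": 0, "claw": 0.0},
])

```text
clock: 3.8
eef_pos: [453.9, -127.9, 160.5]
tool_rot: [3.141, -0.0, 0.184]
force: [0.1, 0.3, -2.0]
width: 17.5
```

Run:
```python
from h import *
s=read_state(); print(s['eef_pos'],s['tool_rot'],s['force'],s['torque'])
a=calibration('top');b=calibration('scene')
T=np.array([(160,102),(243,112),(230,193),(146,186)])/5+[162,173]; S=(np.array([(217,384),(274,463),(173,527),(113,444)])-[0,300])/5+[188,278]
for c,Q in((a,T),(b,S)):
    P=np.array([onz(c,*p,33) for p in Q])[:,:2]; print(P.round(1).tolist(),P.mean(0)); 
    e=[P[i]-P[(i+1)%4] for i in range(4)]; print([np.degrees(np.arctan2(x[1],x[0])).round(1) for x in e],[np.linalg.norm(x).round(1) for x in e])
print(onz(a,199.6,202,49),onz(b,226,306,49))
```

```text
[ 453.91212783 -127.93370754  160.52166098] [ 3.14146503e+00 -4.60530251e-04  1.84256293e-01] [ 0.0665893   0.30057293 -2.02032157] [ 0.03555403 -0.01791311  0.05444648]
[[519.4, 418.5], [511.3, 364.8], [458.8, 371.8], [464.8, 425.7]] [488.56299007 395.21221289]
[np.float64(81.4), np.float64(-7.6), np.float64(-96.4), np.float64(172.5)] [np.float64(54.4), np.float64(52.9), np.float64(54.3), np.float64(55.0)]
[[513.1, 369.3], [460.6, 376.7], [467.5, 430.0], [521.9, 423.7]] [490.76658252 399.91221921]
[np.float64(-8.0), np.float64(-97.4), np.float64(173.5), np.float64(80.8)] [np.float64(53.1), np.float64(53.7), np.float64(54.8), np.float64(55.1)]
[487.81213514 394.74128481  49.        ] [488.95872424 400.79296631  49.        ]
```

apply_moves([
  {"tx": -0.002, "ty": 0.02, "tz": 0, "rx": 0, "ry": 0, "rz": 0, "claw": 0.0},
  {"tx": -0.006, "ty": 0.06, "tz": 0, "rx": 0, "ry": 0, "rz": -0.4, "claw": 0.0},
  {"tx": -0.01, "ty": 0.105, "tz": 0, "rx": 0, "ry": 0, "rz": -0.8, "claw": 0.0},
  {"tx": -0.014, "ty": 0.15, "tz": 0, "rx": 0, "ry": 0, "rz": -1.2, "claw": 0.0},
  {"tx": -0.018, "ty": 0.2, "tz": 0, "rx": 0, "ry": 0, "rz": -1.6, "claw": 0.0},
  {"tx": -0.022, "ty": 0.25, "tz": 0, "rx": 0, "ry": 0, "rz": -2, "claw": 0.0},
  {"tx": -0.027, "ty": 0.3, "tz": 0, "rx": 0, "ry": 0, "rz": -2.4, "claw": 0.0},
  {"tx": -0.032, "ty": 0.35, "tz": 0, "rx": 0, "ry": 0, "rz": -2.8, "claw": 0.0},
  {"tx": -0.036, "ty": 0.4, "tz": 0, "rx": 0, "ry": 0, "rz": -3.2, "claw": 0.0},
  {"tx": -0.041, "ty": 0.45, "tz": 0, "rx": 0, "ry": 0, "rz": -3.6, "claw": 0.0},
  {"tx": -0.045, "ty": 0.5, "tz": 0, "rx": 0, "ry": 0, "rz": -3.6, "claw": 0.0},
  {"tx": -0.049, "ty": 0.536, "tz": 0, "rx": 0, "ry": 0, "rz": -3.6, "claw": 0.0},
])

```text
clock: 5.0
eef_pos: [403.0, 411.1, 158.4]
tool_rot: [3.14, 0.002, -0.127]
force: [0.5, -0.2, -2.7]
width: 17.1
```

Run:
```python
from h import *
for i in range(8): s=read_state(); im,c=grab('wrist','w3.png')
np.save('w3.npy',np.r_[c['origin'],c['attitude']])
print(s['clock'],s['eef_pos'],s['tool_rot'],s['force'],c['origin'],c['attitude'])
u,v=map(int,proj(c,(489,397,40),1)); print(u,v)
u0=min(max(u-100,0),440);v0=min(max(v-75,0),250); print(u0,v0)
I=cv2.imread('pics/w3.png'); cv2.imwrite('pics/w3c.png',cv2.resize(I[v0:v0+150,u0:u0+200],(800,600),interpolation=cv2.INTER_CUBIC))
```

```text
5.35 [405.30833912 405.65518966 159.41440773] [ 3.13882039e+00  7.16510756e-04 -1.32309778e-01] [-0.49493648 -0.2876567  -1.43113109] [472.38224897 397.89547711 301.56832069] [-0.27193241 -0.00264314 -1.70403091]
324 94
224 19
```

View pics/w3c.png

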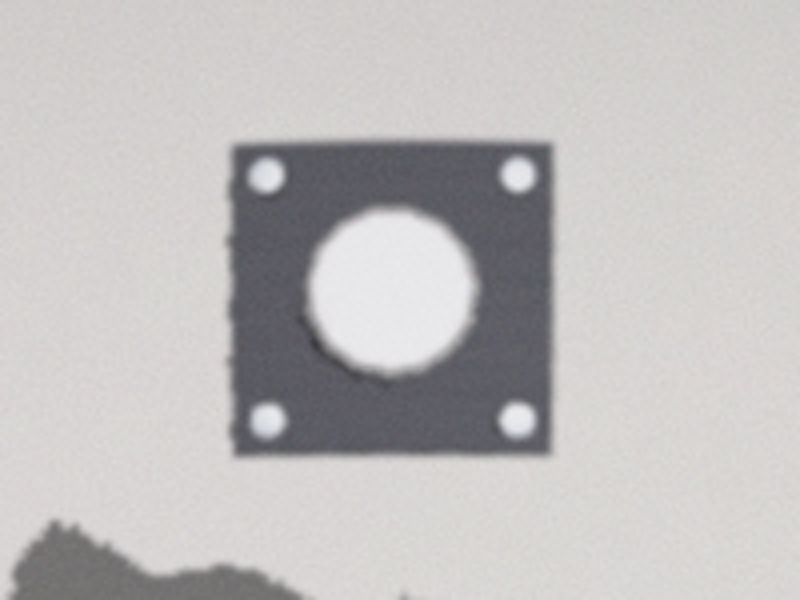

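Nest is square to the image (studs at crop (266,175), (518,175), (518,420), (267,421), cap head centre (392,291)). Now I compute its pose and look at the held fork.

Run:
```python
from h import *
v=np.load('w3.npy'); c=dict(calibration('wrist'),origin=v[:3],attitude=v[3:])
Q=np.array([(266,175),(518,175),(518,420),(267,421)])/4+[224,19]-.4
P=np.array([onz(c,*p,33,1) for p in Q])[:,:2]; print(P.round(1).tolist(),P.mean(0))
for i in range(4):
    e=P[i]-P[(i+1)%4]; print(np.degrees(np.arctan2(e[1],e[0])),np.linalg.norm(e))
print('cap',onz(c,392/4+223.6,291/4+18.6,49,1))
T=np.array([405.3,405.66,159.4]); Rz=R.from_euler('z',-0.1323)
for p in [(21,20,-49),(21,-20,-49),(0,0,20),(-25,18,-7),(-25,-18,-7),(9,9,39)]: print(p,np.round(proj(c,T+Rz.apply(p),1),1))
I=cv2.imread('pics/w3.png'); cv2.imwrite('pics/w3d.png',cv2.resize(I[150:330,210:450],(800,600),interpolation=cv2.INTER_CUBIC))
```

```text
[[522.2, 421.9], [514.8, 368.6], [461.6, 375.5], [468.7, 429.2]] [491.82523092 398.7995728 ]
82.12163728013553 53.832101641944
-7.418147504259233 53.69093205494533
-97.55121758998706 54.095546407727845
172.30063138654515 53.99833445600877
cap [491.57409126 398.62778704  49.        ]
(21, 20, -49) [296.2 188.5]
(21, -20, -49) [359.  188.4]
(0, 0, 20) [328.5 270.9]
(-25, 18, -7) [295.9 286.2]
(-25, -18, -7) [360.1 286. ]
(9, 9, 39) [305.3 274.2]
```

View pics/w3d.png

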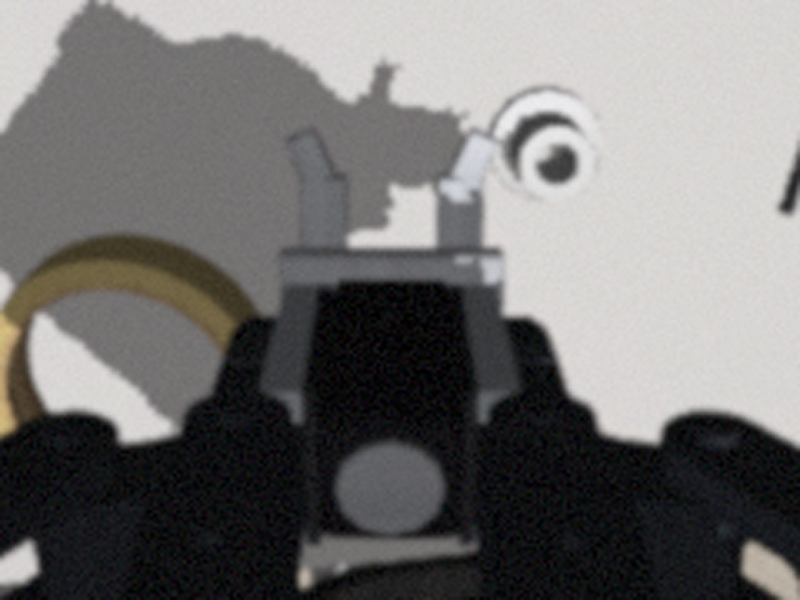

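Fork tips at full-image (296,191) and (359,192), within 0.5 px laterally of the prediction, so the puller is centred and square in the grip. I move to the start of the insertion line (70 mm back) and down.

apply_moves([
  {"tx": 0.008, "ty": 0.001, "tz": 0, "rx": 0, "ry": 0, "rz": 0, "claw": 0.0},
  {"tx": 0.017, "ty": 0.002, "tz": -0.01, "rx": 0, "ry": 0, "rz": 0, "claw": 0.0},
  {"tx": 0.017, "ty": 0.002, "tz": -0.03, "rx": 0, "ry": 0, "rz": 0, "claw": 0.0},
  {"tx": 0.017, "ty": 0.002, "tz": -0.05, "rx": 0, "ry": 0, "rz": 0, "claw": 0.0},
  {"tx": 0.017, "ty": 0.002, "tz": -0.063, "rx": 0, "ry": 0, "rz": 0, "claw": 0.0},
  {"tx": 0.017, "ty": 0.002, "tz": -0.072, "rx": 0, "ry": 0, "rz": 0, "claw": 0.0},
  {"tx": 0.017, "ty": 0.002, "tz": -0.075, "rx": 0, "ry": 0, "rz": 0, "claw": 0.0},
  {"tx": 0.017, "ty": 0.002, "tz": -0.075, "rx": 0, "ry": 0, "rz": 0, "claw": 0.0},
  {"tx": 0.017, "ty": 0.002, "tz": -0.075, "rx": 0, "ry": 0, "rz": 0, "claw": 0.0},
  {"tx": 0.017, "ty": 0.002, "tz": -0.075, "rx": 0, "ry": 0, "rz": 0, "claw": 0.0},
])

```text
clock: 6.4
eef_pos: [422.5, 410.3, 86.1]
tool_rot: [-3.14, -0.001, -0.13]
force: [0.2, 0.8, -2.9]
width: 17.3
```

Run:
```python
from h import *
for i in range(2): s=read_state(); im,c=grab('wrist','w4.png'); grab('scene','s4.png'); print(s['clock'],s['eef_pos'],s['tool_rot'],s['force'],s['torque'])
np.save('w4.npy',np.r_[c['origin'],c['attitude']]); T=s['eef_pos']; Rt=R.from_euler('z',s['tool_rot'][2])
for p in [(21,20.5,-47.4),(21,-20.5,-47.4)]: print(np.round(proj(c,T+Rt.apply(p),1),1))
d=Rt.inv().apply(np.array([491.7,398.7,30])-T); print('cap in tool',d)
I=cv2.imread('pics/w4.png');I=cv2.resize(I[40:280,210:450],(500,500),interpolation=cv2.INTER_CUBIC)
b=calibration('scene');u,v=map(int,proj(b,(460,400,40)));J=cv2.imread('pics/s4.png')[v-50:v+50,u-30:u+30];J=cv2.resize(J,(300,500),interpolation=cv2.INTER_CUBIC)
cv2.imwrite('pics/w4c.png',np.hstack([I,J]))
```

```text
6.4 [422.54686807 410.34599713  86.06659171] [-3.14043967e+00 -9.30093626e-04 -1.30015610e-01] [ 0.15183416  0.78573348 -2.87349945] [-0.01089595 -0.05501461  0.0487046 ]
6.5 [422.40496207 410.26606109  85.95090412] [-3.14065765e+00 -7.39391644e-04 -1.29933846e-01] [-0.11611679  0.66350919 -1.79622502] [-0.02044119 -0.02663378 -0.03051205]
[295.5 189.2]
[360.3 189.1]
cap in tool [ 70.20951087  -2.49010723 -55.95090412]
```

View pics/w4c.png

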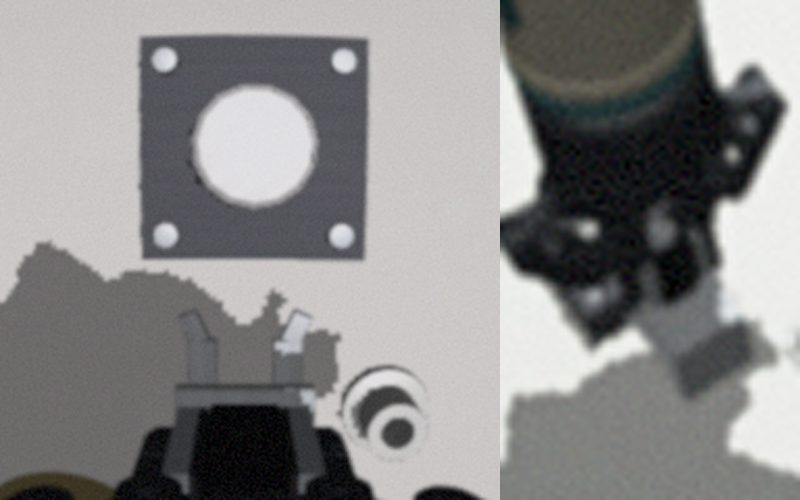

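Wrist crop: studs at (164,60), (344,61), (341,236), (165,235); cap head centre (255,146); the fork sits slightly left of the cap line. Second and final nest measurement from here, settled.

Run:
```python
from h import *
v=np.load('w4.npy'); c=dict(calibration('wrist'),origin=v[:3],attitude=v[3:])
I=cv2.imread('pics/w4.png'); g=cv2.cvtColor(I,6)
def cent(u,v,r):  # bright blob centroid on dark nest
    w=g[v-r:v+r+1,u-r:u+r+1]; _,m=cv2.threshold(w,0,255,cv2.THRESH_OTSU); M=cv2.moments(m,True); return u-r+M['m10']/M['m00'],v-r+M['m01']/M['m00']
s=240/500
Q=[cent(round(210+x*s),round(40+y*s),7) for x,y in [(164,60),(344,61),(341,236),(165,235)]]
P=np.array([onz(c,*p,33,1) for p in Q])[:,:2]; m=P.mean(0); print(P.round(1).tolist(),m)
for i in range(4):
    e=P[i]-P[(i+1)%4]; print(np.degrees(np.arctan2(e[1],e[0])).round(2),np.linalg.norm(e).round(1))
q=cent(round(210+255*s),round(40+146*s),33); cap=onz(c,*q,49,1); print('cap',cap)
T=np.array([422.45,410.3,86]); Rt=R.from_euler('z',-0.13)
print('nest in tool',Rt.inv().apply(np.r_[m,30]-T),'cap',Rt.inv().apply(cap-T))
h=[onz(c,210+x*s,40+y*s,86-47.4,1) for x,y in [(181,318),(311,318)]]; print('tips in tool',Rt.inv().apply(np.array(h)-T))
```

```text
[[522.3, 421.8], [515.0, 368.5], [461.8, 375.7], [469.0, 429.1]] [492.0275303 398.7863202]
82.22 53.8
-7.69 53.6
-97.66 53.8
172.29 53.8
cap [492.03675273 398.79705586  49.        ]
nest in tool [ 70.48299372  -2.39690266 -56.        ] cap [ 70.49074661  -2.38506205 -37.        ]
tips in tool [[ 18.70142547  19.61608628 -47.4       ]
 [ 18.67957501 -19.9512697  -47.4       ]]
```

apply_moves([
  {"tx": 0, "ty": -0.001, "tz": -0.0008, "rx": 0, "ry": 0, "rz": -0.05, "claw": 0.0},
  {"tx": 0, "ty": -0.0019, "tz": -0.0016, "rx": 0, "ry": 0, "rz": -0.05, "claw": 0.0},
  {"tx": 0, "ty": -0.0019, "tz": -0.0016, "rx": 0, "ry": 0, "rz": -0.05, "claw": 0.0},
  {"tx": 0, "ty": -0.0019, "tz": -0.0016, "rx": 0, "ry": 0, "rz": -0.05, "claw": 0.0},
  {"tx": 0, "ty": -0.0019, "tz": -0.0016, "rx": 0, "ry": 0, "rz": -0.05, "claw": 0.0},
])

```text
clock: 7.1
eef_pos: [422.2, 408.0, 83.7]
tool_rot: [-3.142, -0.0, -0.134]
force: [-0.4, -0.1, -1.9]
width: 17.4
```

```bash
cat > st.py <<'E'
from h import *
s=read_state(); T=s['eef_pos']; r=R.from_euler('z',-0.1345).inv()
print(s['clock'],'pos',T.round(2),'rot',s['tool_rot'].round(4),'along/lat to cap',r.apply(T-[492,398.8,0]).round(2),'F tool-line',r.apply(s['force']).round(2),'M',s['torque'].round(3),s['width'])
E
python3 st.py
```

```text
7.1 pos [422.18 408.05  83.7 ] rot [-3.1416 -0.     -0.1345] along/lat to cap [-70.43  -0.2   83.7 ] F tool-line [-0.38 -0.17 -1.89] M [-0.016  0.001  0.03 ] 17.383743904034734
```

apply_moves([
  {"tx": 0.004, "ty": -0.0001, "tz": 0.0007, "rx": 0, "ry": 0, "rz": 0, "claw": 0.0},
  {"tx": 0.01, "ty": -0.001, "tz": 0.0007, "rx": 0, "ry": 0, "rz": 0, "claw": 0.0},
  {"tx": 0.016, "ty": -0.0018, "tz": 0.0007, "rx": 0, "ry": 0, "rz": 0, "claw": 0.0},
  {"tx": 0.022, "ty": -0.0026, "tz": 0.0007, "rx": 0, "ry": 0, "rz": 0, "claw": 0.0},
  {"tx": 0.026, "ty": -0.0031, "tz": 0.0007, "rx": 0, "ry": 0, "rz": 0, "claw": 0.0},
  {"tx": 0.03, "ty": -0.0037, "tz": 0.0007, "rx": 0, "ry": 0, "rz": 0, "claw": 0.0},
  {"tx": 0.034, "ty": -0.0042, "tz": 0.0007, "rx": 0, "ry": 0, "rz": 0, "claw": 0.0},
  {"tx": 0.038, "ty": -0.0047, "tz": 0.0007, "rx": 0, "ry": 0, "rz": 0, "claw": 0.0},
  {"tx": 0.042, "ty": -0.0053, "tz": 0.0007, "rx": 0, "ry": 0, "rz": 0, "claw": 0.0},
  {"tx": 0.044, "ty": -0.0056, "tz": 0.0007, "rx": 0, "ry": 0, "rz": 0, "claw": 0.0},
  {"tx": 0.044, "ty": -0.0056, "tz": 0.0007, "rx": 0, "ry": 0, "rz": 0, "claw": 0.0},
  {"tx": 0.044, "ty": -0.0056, "tz": 0.0007, "rx": 0, "ry": 0, "rz": 0, "claw": 0.0},
])

```text
clock: 8.3
eef_pos: [466.0, 402.4, 84.4]
tool_rot: [3.141, 0.0, -0.134]
force: [-0.4, 0.1, -2.4]
width: 17.0
```

```bash
python3 st.py
python3 - <<'E'
from h import *
im,c=grab('wrist','w5.png'); grab('scene','s5.png'); I=cv2.imread('pics/w5.png');cv2.imwrite('pics/w5c.png',cv2.resize(I[130:310,210:450],(800,600),interpolation=cv2.INTER_CUBIC))
E
```

```text
8.3 pos [465.96 402.41  84.38] rot [ 3.1415e+00  3.0000e-04 -1.3440e-01] along/lat to cap [-2.629e+01  8.000e-02  8.438e+01] F tool-line [-0.4   0.05 -2.37] M [-0.034 -0.02   0.095] 16.98869409473063
```

View pics/w5c.png

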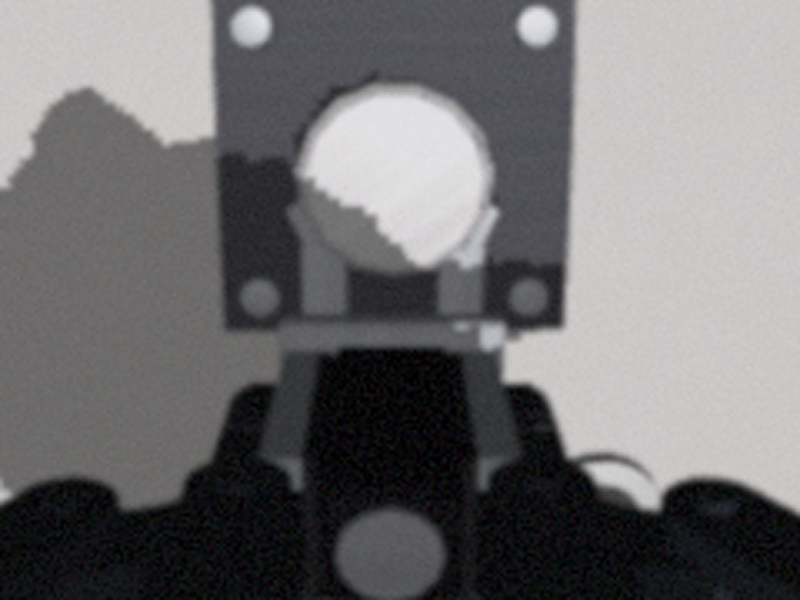

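Tines slide under the head with the slot centred on the cap (392 vs 396 px in the crop); forces unchanged. I advance to just before the earliest contact point.

apply_moves([
  {"tx": 0.003, "ty": -0.0004, "tz": 0, "rx": 0, "ry": 0, "rz": 0, "claw": 0.0},
  {"tx": 0.006, "ty": -0.0008, "tz": 0, "rx": 0, "ry": 0, "rz": 0, "claw": 0.0},
  {"tx": 0.009, "ty": -0.0012, "tz": 0, "rx": 0, "ry": 0, "rz": 0, "claw": 0.0},
  {"tx": 0.012, "ty": -0.0016, "tz": 0, "rx": 0, "ry": 0, "rz": 0, "claw": 0.0},
  {"tx": 0.014, "ty": -0.0019, "tz": 0, "rx": 0, "ry": 0, "rz": 0, "claw": 0.0},
  {"tx": 0.0155, "ty": -0.0021, "tz": 0, "rx": 0, "ry": 0, "rz": 0, "claw": 0.0},
  {"tx": 0.017, "ty": -0.0023, "tz": 0, "rx": 0, "ry": 0, "rz": 0, "claw": 0.0},
  {"tx": 0.017, "ty": -0.0023, "tz": 0, "rx": 0, "ry": 0, "rz": 0, "claw": 0.0},
])

```text
clock: 9.2
eef_pos: [483.4, 400.0, 84.4]
tool_rot: [-3.142, -0.0, -0.135]
force: [0.5, -0.3, -2.8]
width: 17.1
```

apply_moves([
  {"tx": 0.0005, "ty": -0.0001, "tz": 0, "rx": 0, "ry": 0, "rz": 0, "claw": 0.0},
  {"tx": 0.001, "ty": -0.0001, "tz": 0, "rx": 0, "ry": 0, "rz": 0, "claw": 0.0},
  {"tx": 0.001, "ty": -0.0001, "tz": 0, "rx": 0, "ry": 0, "rz": 0, "claw": 0.0},
])

```text
clock: 9.5
eef_pos: [484.2, 400.0, 84.4]
tool_rot: [-3.142, -0.0, -0.134]
force: [0.6, 0.3, -1.6]
width: 17.3
```

apply_moves([
  {"tx": 0.0005, "ty": -0.0001, "tz": 0, "rx": 0, "ry": 0, "rz": 0, "claw": 0.0},
  {"tx": 0.001, "ty": -0.0001, "tz": 0, "rx": 0, "ry": 0, "rz": 0, "claw": 0.0},
  {"tx": 0.001, "ty": -0.0001, "tz": 0, "rx": 0, "ry": 0, "rz": 0, "claw": 0.0},
])

```text
clock: 9.8
eef_pos: [485.3, 399.9, 84.4]
tool_rot: [3.142, -0.0, -0.135]
force: [0.2, 0.0, -1.9]
width: 17.1
```

apply_moves([
  {"tx": 0.0005, "ty": -0.0001, "tz": 0, "rx": 0, "ry": 0, "rz": 0, "claw": 0.0},
  {"tx": 0.001, "ty": -0.0001, "tz": 0, "rx": 0, "ry": 0, "rz": 0, "claw": 0.0},
  {"tx": 0.001, "ty": -0.0001, "tz": 0, "rx": 0, "ry": 0, "rz": 0, "claw": 0.0},
])

```text
clock: 10.1
eef_pos: [486.3, 399.8, 84.4]
tool_rot: [3.142, -0.0, -0.135]
force: [0.1, -0.7, -1.7]
width: 17.2
```

apply_moves([
  {"tx": 0.0005, "ty": -0.0001, "tz": 0, "rx": 0, "ry": 0, "rz": 0, "claw": 0.0},
  {"tx": 0.001, "ty": -0.0001, "tz": 0, "rx": 0, "ry": 0, "rz": 0, "claw": 0.0},
  {"tx": 0.001, "ty": -0.0001, "tz": 0, "rx": 0, "ry": 0, "rz": 0, "claw": 0.0},
])

```text
clock: 10.4
eef_pos: [487.3, 399.7, 84.4]
tool_rot: [-3.142, -0.0, -0.135]
force: [-1.0, 0.4, -2.4]
width: 17.6
```

apply_moves([
  {"tx": 0.0004, "ty": -0.0001, "tz": 0, "rx": 0, "ry": 0, "rz": 0, "claw": 0.0},
  {"tx": 0.0008, "ty": -0.0001, "tz": 0, "rx": 0, "ry": 0, "rz": 0, "claw": 0.0},
  {"tx": 0.0008, "ty": -0.0001, "tz": 0, "rx": 0, "ry": 0, "rz": 0, "claw": 0.0},
])

```text
clock: 10.7
eef_pos: [488.0, 399.6, 84.4]
tool_rot: [3.142, -0.0, -0.135]
force: [0.0, 0.3, -1.9]
width: 17.0
```

apply_moves([
  {"tx": 0.0005, "ty": -0.0001, "tz": 0, "rx": 0, "ry": 0, "rz": 0, "claw": 0.0},
  {"tx": 0.001, "ty": -0.0001, "tz": 0, "rx": 0, "ry": 0, "rz": 0, "claw": 0.0},
  {"tx": 0.001, "ty": -0.0001, "tz": 0, "rx": 0, "ry": 0, "rz": 0, "claw": 0.0},
])

```text
clock: 11.0
eef_pos: [489.1, 399.5, 84.4]
tool_rot: [-3.142, -0.0, -0.135]
force: [-0.4, 0.4, -1.7]
width: 17.2
```

apply_moves([
  {"tx": 0.0005, "ty": -0.0001, "tz": 0, "rx": 0, "ry": 0, "rz": 0, "claw": 0.0},
  {"tx": 0.001, "ty": -0.0002, "tz": 0, "rx": 0, "ry": 0, "rz": 0, "claw": 0.0},
  {"tx": 0.001, "ty": -0.0002, "tz": 0, "rx": 0, "ry": 0, "rz": 0, "claw": 0.0},
])

```text
clock: 11.3
eef_pos: [490.1, 399.3, 84.4]
tool_rot: [-3.142, -0.0, -0.135]
force: [-0.1, 0.0, -1.5]
width: 17.3
```

apply_moves([
  {"tx": 0.0005, "ty": -0.0001, "tz": 0, "rx": 0, "ry": 0, "rz": 0, "claw": 0.0},
  {"tx": 0.001, "ty": -0.0002, "tz": 0, "rx": 0, "ry": 0, "rz": 0, "claw": 0.0},
  {"tx": 0.001, "ty": -0.0002, "tz": 0, "rx": 0, "ry": 0, "rz": 0, "claw": 0.0},
])

```text
clock: 11.6
eef_pos: [490.5, 399.2, 84.4]
tool_rot: [3.141, 0.001, -0.134]
force: [-1.8, 0.7, -0.3]
width: 17.1
```

apply_moves([
  {"tx": 0, "ty": 0, "tz": 0, "rx": 0, "ry": 0, "rz": 0, "claw": 0.0},
  {"tx": 0, "ty": 0, "tz": 0, "rx": 0, "ry": 0, "rz": 0, "claw": 0.0},
])

```text
clock: 11.8
eef_pos: [490.6, 399.2, 84.4]
tool_rot: [3.141, 0.001, -0.134]
force: [-1.7, 0.3, -0.3]
width: 17.4
```

```bash
python3 st.py
```

```text
11.8 pos [490.56 399.19  84.37] rot [ 3.1414e+00  6.0000e-04 -1.3430e-01] along/lat to cap [-1.48  0.19 84.37] F tool-line [-1.76  0.01 -0.28] M [ 0.078  0.371 -0.02 ] 17.391533362350945
```

apply_moves([
  {"tx": 0.0004, "ty": -0.0001, "tz": 0, "rx": 0, "ry": 0, "rz": 0, "claw": 0.0},
  {"tx": 0.0004, "ty": -0.0001, "tz": 0, "rx": 0, "ry": 0, "rz": 0, "claw": 0.0},
  {"tx": 0.0004, "ty": -0.0001, "tz": 0, "rx": 0, "ry": 0, "rz": 0, "claw": 0.0},
])

```text
clock: 12.1
eef_pos: [490.9, 399.2, 84.4]
tool_rot: [3.141, 0.001, -0.134]
force: [-2.2, 0.8, 0.0]
width: 17.3
```

```bash
python3 st.py
```

```text
12.1 pos [490.87 399.15  84.42] rot [ 3.1415e+00  7.0000e-04 -1.3420e-01] along/lat to cap [-1.17  0.2  84.42] F tool-line [-2.31  0.46  0.  ] M [ 0.084  0.761 -0.041] 17.3232701313172
```

apply_moves([
  {"tx": 0.0003, "ty": 0, "tz": 0, "rx": 0, "ry": 0, "rz": 0, "claw": 0.0},
  {"tx": 0.0003, "ty": 0, "tz": 0, "rx": 0, "ry": 0, "rz": 0, "claw": 0.0},
  {"tx": 0.0003, "ty": 0, "tz": 0, "rx": 0, "ry": 0, "rz": 0, "claw": 0.0},
  {"tx": 0.0003, "ty": 0, "tz": 0, "rx": 0, "ry": 0, "rz": 0, "claw": 0.0},
])

```text
clock: 12.5
eef_pos: [491.2, 399.1, 84.4]
tool_rot: [3.141, 0.001, -0.134]
force: [-2.9, 0.7, 1.1]
width: 17.1
```

```bash
python3 st.py
python3 - <<'E'
from h import *
F=[]
for i in range(5): im,c=grab('wrist','w6.png'); s=read_state(); F.append(np.r_[s['force'],s['torque']])
print(np.mean(F,0).round(2)); im,_=grab('scene','s6.png')
I=cv2.imread('pics/w6.png')[130:310,210:450]
b=calibration('scene');u,v=map(int,proj(b,(480,400,50)));J=cv2.imread('pics/s6.png')[v-40:v+40,u-40:u+40]
cv2.imwrite('pics/w6c.png',np.hstack([cv2.resize(I,(480,360),interpolation=2),cv2.resize(J,(320,360),interpolation=2)]))
E
```

```text
12.5 pos [491.2 399.1  84.4] rot [ 3.1415e+00  7.0000e-04 -1.3440e-01] along/lat to cap [-0.83  0.19 84.4 ] F tool-line [-2.96  0.26  1.13] M [ 0.181  1.103 -0.053] 17.068898727055448
[-4.34  0.6   0.62  0.14  1.17 -0.01]
```

View pics/w6c.png

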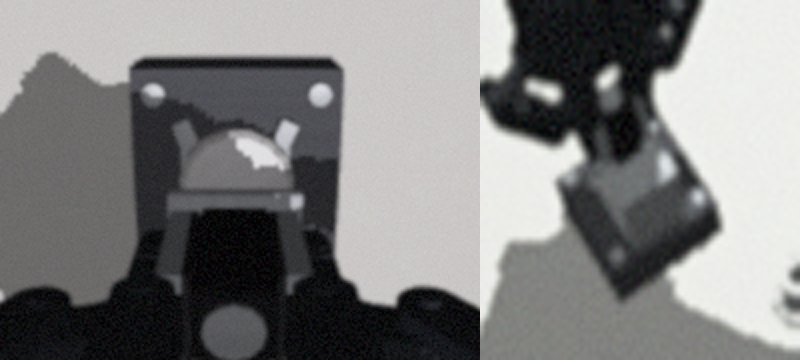

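Wrist view shows the tines past the cap and flush along the centre; averaged force along the line is now about 4.3 N. That is the light stop. I pause 0.6 s, then lift slowly.

apply_moves([
  {"tx": 0, "ty": 0, "tz": 0, "rx": 0, "ry": 0, "rz": 0, "claw": 0.0},
  {"tx": 0, "ty": 0, "tz": 0, "rx": 0, "ry": 0, "rz": 0, "claw": 0.0},
  {"tx": 0, "ty": 0, "tz": 0, "rx": 0, "ry": 0, "rz": 0, "claw": 0.0},
  {"tx": 0, "ty": 0, "tz": 0, "rx": 0, "ry": 0, "rz": 0, "claw": 0.0},
  {"tx": 0, "ty": 0, "tz": 0, "rx": 0, "ry": 0, "rz": 0, "claw": 0.0},
  {"tx": 0, "ty": 0, "tz": 0, "rx": 0, "ry": 0, "rz": 0, "claw": 0.0},
])

```text
clock: 13.4
eef_pos: [491.5, 399.1, 84.4]
tool_rot: [3.142, 0.0, -0.134]
force: [-5.2, 0.4, 2.1]
width: 16.9
```

apply_moves([
  {"tx": 0, "ty": 0, "tz": 0.0003, "rx": 0, "ry": 0, "rz": 0, "claw": 0.0},
  {"tx": 0, "ty": 0, "tz": 0.0006, "rx": 0, "ry": 0, "rz": 0, "claw": 0.0},
  {"tx": 0, "ty": 0, "tz": 0.0009, "rx": 0, "ry": 0, "rz": 0, "claw": 0.0},
  {"tx": 0, "ty": 0, "tz": 0.0012, "rx": 0, "ry": 0, "rz": 0, "claw": 0.0},
  {"tx": 0, "ty": 0, "tz": 0.0015, "rx": 0, "ry": 0, "rz": 0, "claw": 0.0},
  {"tx": 0, "ty": 0, "tz": 0.0018, "rx": 0, "ry": 0, "rz": 0, "claw": 0.0},
  {"tx": 0, "ty": 0, "tz": 0.002, "rx": 0, "ry": 0, "rz": 0, "claw": 0.0},
])

```text
clock: 14.1
eef_pos: [491.7, 398.8, 86.3]
tool_rot: [3.141, -0.0, -0.135]
force: [-3.5, 0.9, -4.2]
width: 17.0
```

```bash
python3 st.py
```

```text
14.1 pos [491.68 398.78  86.28] rot [ 3.1412 -0.     -0.1345] along/lat to cap [-3.200e-01 -6.000e-02  8.628e+01] F tool-line [-3.57  0.4  -4.22] M [0.161 0.975 0.004] 17.03816309493409
```

apply_moves([
  {"tx": 0, "ty": 0, "tz": 0.0003, "rx": 0, "ry": 0, "rz": 0, "claw": 0.0},
  {"tx": 0, "ty": 0, "tz": 0.0006, "rx": 0, "ry": 0, "rz": 0, "claw": 0.0},
  {"tx": 0, "ty": 0, "tz": 0.0009, "rx": 0, "ry": 0, "rz": 0, "claw": 0.0},
  {"tx": 0, "ty": 0, "tz": 0.0012, "rx": 0, "ry": 0, "rz": 0, "claw": 0.0},
  {"tx": 0, "ty": 0, "tz": 0.0015, "rx": 0, "ry": 0, "rz": 0, "claw": 0.0},
  {"tx": 0, "ty": 0, "tz": 0.0018, "rx": 0, "ry": 0, "rz": 0, "claw": 0.0},
])

```text
clock: 14.7
eef_pos: [491.2, 399.0, 87.7]
tool_rot: [3.141, 0.001, -0.134]
force: [-2.7, 1.5, -10.0]
width: 17.4
```

```bash
python3 st.py
```

```text
14.7 pos [491.22 398.97  87.68] rot [ 3.1411e+00  7.0000e-04 -1.3440e-01] along/lat to cap [-8.000e-01  6.000e-02  8.768e+01] F tool-line [ -2.83   1.13 -10.04] M [0.419 0.906 0.038] 17.424573252943972
```

Load is building (8 N net up). I continue gently.

apply_moves([
  {"tx": 0, "ty": 0, "tz": 0.0003, "rx": 0, "ry": 0, "rz": 0, "claw": 0.0},
  {"tx": 0, "ty": 0, "tz": 0.0006, "rx": 0, "ry": 0, "rz": 0, "claw": 0.0},
  {"tx": 0, "ty": 0, "tz": 0.0009, "rx": 0, "ry": 0, "rz": 0, "claw": 0.0},
  {"tx": 0, "ty": 0, "tz": 0.0012, "rx": 0, "ry": 0, "rz": 0, "claw": 0.0},
  {"tx": 0, "ty": 0, "tz": 0.0015, "rx": 0, "ry": 0, "rz": 0, "claw": 0.0},
  {"tx": 0, "ty": 0, "tz": 0.0018, "rx": 0, "ry": 0, "rz": 0, "claw": 0.0},
])

```text
clock: 15.3
eef_pos: [491.3, 398.7, 89.4]
tool_rot: [3.141, 0.001, -0.135]
force: [-1.7, 2.0, -19.0]
width: 17.0
```

```bash
python3 st.py
```

```text
15.3 pos [491.33 398.67  89.4 ] rot [ 3.1407e+00  6.0000e-04 -1.3450e-01] along/lat to cap [-0.64 -0.22 89.4 ] F tool-line [ -1.96   1.78 -18.95] M [0.578 0.654 0.022] 17.004559927031544
```

apply_moves([
  {"tx": 0, "ty": 0, "tz": 0.0002, "rx": 0, "ry": 0, "rz": 0, "claw": 0.0},
  {"tx": 0, "ty": 0, "tz": 0.0004, "rx": 0, "ry": 0, "rz": 0, "claw": 0.0},
  {"tx": 0, "ty": 0, "tz": 0.0006, "rx": 0, "ry": 0, "rz": 0, "claw": 0.0},
  {"tx": 0, "ty": 0, "tz": 0.0008, "rx": 0, "ry": 0, "rz": 0, "claw": 0.0},
  {"tx": 0, "ty": 0, "tz": 0.001, "rx": 0, "ry": 0, "rz": 0, "claw": 0.0},
])

```text
clock: 15.8
eef_pos: [491.6, 398.9, 91.2]
tool_rot: [3.141, 0.0, -0.135]
force: [-4.3, 0.2, -11.4]
width: 17.2
```

```bash
python3 st.py
```

```text
15.8 pos [491.58 398.88  91.21] rot [ 3.1414e+00  1.0000e-04 -1.3450e-01] along/lat to cap [-4.300e-01  3.000e-02  9.121e+01] F tool-line [ -4.28  -0.36 -11.41] M [ 0.108  1.101 -0.01 ] 17.23512255391988
```

Force is falling: the cap is coming free. I continue up slowly.

apply_moves([
  {"tx": 0, "ty": 0, "tz": 0.0003, "rx": 0, "ry": 0, "rz": 0, "claw": 0.0},
  {"tx": 0, "ty": 0, "tz": 0.0006, "rx": 0, "ry": 0, "rz": 0, "claw": 0.0},
  {"tx": 0, "ty": 0, "tz": 0.0009, "rx": 0, "ry": 0, "rz": 0, "claw": 0.0},
  {"tx": 0, "ty": 0, "tz": 0.0012, "rx": 0, "ry": 0, "rz": 0, "claw": 0.0},
  {"tx": 0, "ty": 0, "tz": 0.0016, "rx": 0, "ry": 0, "rz": 0, "claw": 0.0},
  {"tx": 0, "ty": 0, "tz": 0.002, "rx": 0, "ry": 0, "rz": 0, "claw": 0.0},
  {"tx": 0, "ty": 0, "tz": 0.0024, "rx": 0, "ry": 0, "rz": 0, "claw": 0.0},
])

```text
clock: 16.5
eef_pos: [492.8, 399.4, 94.4]
tool_rot: [-3.14, -0.002, -0.135]
force: [-2.5, -0.6, -2.5]
width: 17.0
```

```bash
python3 st.py
```

```text
16.5 pos [492.79 399.36  94.45] rot [-3.140e+00 -2.100e-03 -1.347e-01] along/lat to cap [ 0.71  0.66 94.45] F tool-line [-2.36 -0.95 -2.49] M [-0.159  0.769  0.001] 17.028053517978073
```

Popped free (vertical load is back near the weight). I ease the residual side load by 1 mm while lifting clear of the bore.

apply_moves([
  {"tx": -0.0003, "ty": 0, "tz": 0.0005, "rx": 0, "ry": 0, "rz": 0, "claw": 0.0},
  {"tx": -0.0006, "ty": 0, "tz": 0.001, "rx": 0, "ry": 0, "rz": 0, "claw": 0.0},
  {"tx": -0.001, "ty": 0, "tz": 0.002, "rx": 0, "ry": 0, "rz": 0, "claw": 0.0},
  {"tx": -0.001, "ty": 0, "tz": 0.003, "rx": 0, "ry": 0, "rz": 0, "claw": 0.0},
  {"tx": -0.001, "ty": 0, "tz": 0.0045, "rx": 0, "ry": 0, "rz": 0, "claw": 0.0},
  {"tx": -0.001, "ty": 0, "tz": 0.006, "rx": 0, "ry": 0, "rz": 0, "claw": 0.0},
  {"tx": -0.001, "ty": 0, "tz": 0.008, "rx": 0, "ry": 0, "rz": 0, "claw": 0.0},
  {"tx": -0.001, "ty": 0, "tz": 0.01, "rx": 0, "ry": 0, "rz": 0, "claw": 0.0},
  {"tx": -0.001, "ty": 0, "tz": 0.0125, "rx": 0, "ry": 0, "rz": 0, "claw": 0.0},
  {"tx": -0.001, "ty": 0, "tz": 0.015, "rx": 0, "ry": 0, "rz": 0, "claw": 0.0},
  {"tx": -0.001, "ty": 0, "tz": 0.018, "rx": 0, "ry": 0, "rz": 0, "claw": 0.0},
  {"tx": -0.001, "ty": 0, "tz": 0.02, "rx": 0, "ry": 0, "rz": 0, "claw": 0.0},
])

```text
clock: 17.7
eef_pos: [490.8, 399.1, 113.8]
tool_rot: [-3.141, -0.0, -0.134]
force: [0.5, -0.9, -2.3]
width: 17.2
```

```bash
python3 st.py
```

```text
17.7 pos [490.79 399.09 113.8 ] rot [-3.1413e+00 -3.0000e-04 -1.3440e-01] along/lat to cap [ -1.24   0.13 113.8 ] F tool-line [ 0.65 -0.8  -2.31] M [-0.018 -0.074  0.004] 17.2106087255787
```

Cap is clear of the nest; forces are back to weight only. I lift to carry height smoothly, then check the head is still in the fork.

apply_moves([
  {"tx": 0, "ty": 0, "tz": 0.002, "rx": 0, "ry": 0, "rz": 0, "claw": 0.0},
  {"tx": 0, "ty": 0, "tz": 0.006, "rx": 0, "ry": 0, "rz": 0, "claw": 0.0},
  {"tx": 0, "ty": 0, "tz": 0.012, "rx": 0, "ry": 0, "rz": 0, "claw": 0.0},
  {"tx": 0, "ty": 0, "tz": 0.02, "rx": 0, "ry": 0, "rz": 0, "claw": 0.0},
  {"tx": 0, "ty": 0, "tz": 0.028, "rx": 0, "ry": 0, "rz": 0, "claw": 0.0},
  {"tx": 0, "ty": 0, "tz": 0.036, "rx": 0, "ry": 0, "rz": 0, "claw": 0.0},
  {"tx": 0, "ty": 0, "tz": 0.044, "rx": 0, "ry": 0, "rz": 0, "claw": 0.0},
  {"tx": 0, "ty": 0, "tz": 0.05, "rx": 0, "ry": 0, "rz": 0, "claw": 0.0},
  {"tx": 0, "ty": 0, "tz": 0.054, "rx": 0, "ry": 0, "rz": 0, "claw": 0.0},
  {"tx": 0, "ty": 0, "tz": 0.056, "rx": 0, "ry": 0, "rz": 0, "claw": 0.0},
  {"tx": 0, "ty": 0, "tz": 0.056, "rx": 0, "ry": 0, "rz": 0, "claw": 0.0},
])

```text
clock: 18.8
eef_pos: [490.7, 399.1, 169.6]
tool_rot: [-3.141, -0.0, -0.134]
force: [0.5, 0.8, -3.4]
width: 17.2
```

```bash
python3 st.py
python3 - <<'E'
from h import *
# head seen in the wrist picture: compare the same patch (tool-fixed) with the picture taken when engaged (w6)
im,c=grab('wrist','w7.png'); a=cv2.cvtColor(cv2.imread('pics/w7.png'),6); b=cv2.cvtColor(cv2.imread('pics/w6.png'),6); w4=cv2.cvtColor(cv2.imread('pics/w4.png'),6)
for n,g in(('w7',a),('w6',b),('w4',w4)):
    print(n); print(g[186:234:4,300:360:5])
E
```

```text
18.8 pos [490.67 399.09 169.59] rot [-3.1414e+00 -2.0000e-04 -1.3450e-01] along/lat to cap [-1.3500e+00  1.1000e-01  1.6959e+02] F tool-line [ 0.4   0.91 -3.4 ] M [ 0.046 -0.082  0.01 ] 17.151332807835036
w7
[[ 50  50  47  49  46  50  49  39  81  54  63  88]
 [ 82  66  52  40  43  50  59  50  47  49 113 128]
 [106  99  42  60 108 148 149 130  65  42 201 217]
 [109 114  73 102 118 187 225 219 180 123 209 205]
 [ 85  97 109 126 130 124 229 233 230 193 163 148]
 [ 81  98 124 129 130 125 144 232 233 230 181 124]
 [ 86 115 124 127 128 126 126 226 192 189 204 125]
 [ 93 119 121 124 126 126 123 120 123 122 186 160]
 [ 92 122 124 124 120 124 123 123 122 120 119 103]
 [ 97 120 118 120 121 117 118 123 122 117 118 128]
 [ 82  77  80  76  77  73  74  79  77  93 112 114]
 [107 101 111 102 106 106 104 107 103 103 145 197]]
w6
[[ 43  43  52  82  77  81  83  84  81  82  85  83]
 [ 68  54  44  42  68  64  45  79  79  76 101  95]
 [106  90  40  37  50  76  87  76  63  82 182 203]
 [104 104  43  79  96 151 178 168 134  66 196 193]
 [ 91  96  89 113 121 122 226 225 202 167 178 139]
 [ 78  81 112 123 122
[... 252 characters left out ...]
 75  66  68  70  65  71  85  89]
 [ 98  97  99  98  98 103  96  99  98  96  94 152]]
w4
[[108 105 109 111 201 202 199 189 108 158 200 203]
 [ 91  90 108 110 188 201 201 167 108 200 151 155]
 [101  98 105 107 106 191 167 103 105 185 186 203]
 [101 104 102 104 108 109 108 108 105  99 195 195]
 [ 93 105  70 102 107 108 106 110  98 128 190 147]
 [ 97 103  99 102 111 111 106 107 106 195 188 133]
 [ 97 100  98 101 107 107 109 108  98 128 106 106]
 [ 95 101  98 105 110 108 107 106  95 101  99 100]
 [ 93 100  94 110 107 105 108 106  96 102  96  97]
 [ 97  98  98 102 108 109 104 107  97  98  92  92]
 [ 76  71  71  68  69  72  68  71  72  72  92 105]
 [ 95 101 101  94  99 101  94  97 100  92  93 163]]
```

The head's shaded disc moved with the tool from nest to here, so the cap is in the fork. I carry it to the tray smoothly.

apply_moves([
  {"tx": 0, "ty": -0.003, "tz": 0, "rx": 0, "ry": 0, "rz": 0, "claw": 0.0},
  {"tx": 0, "ty": -0.009, "tz": 0, "rx": 0, "ry": 0, "rz": 0, "claw": 0.0},
  {"tx": -0.001, "ty": -0.018, "tz": 0, "rx": 0, "ry": 0, "rz": 0, "claw": 0.0},
  {"tx": -0.0015, "ty": -0.03, "tz": 0, "rx": 0, "ry": 0, "rz": 0, "claw": 0.0},
  {"tx": -0.002, "ty": -0.045, "tz": 0, "rx": 0, "ry": 0, "rz": 0, "claw": 0.0},
  {"tx": -0.003, "ty": -0.063, "tz": 0, "rx": 0, "ry": 0, "rz": 0, "claw": 0.0},
  {"tx": -0.004, "ty": -0.083, "tz": 0, "rx": 0, "ry": 0, "rz": 0, "claw": 0.0},
  {"tx": -0.005, "ty": -0.105, "tz": 0, "rx": 0, "ry": 0, "rz": 0, "claw": 0.0},
  {"tx": -0.006, "ty": -0.128, "tz": 0, "rx": 0, "ry": 0, "rz": 0, "claw": 0.0},
  {"tx": -0.0075, "ty": -0.152, "tz": 0, "rx": 0, "ry": 0, "rz": 0, "claw": 0.0},
  {"tx": -0.009, "ty": -0.177, "tz": 0, "rx": 0, "ry": 0, "rz": 0, "claw": 0.0},
  {"tx": -0.01, "ty": -0.202, "tz": 0, "rx": 0, "ry": 0, "rz": 0, "claw": 0.0},
])

```text
clock: 20.05
eef_pos: [480.3, 194.6, 169.7]
tool_rot: [3.141, -0.0, -0.135]
force: [0.6, -0.2, -2.5]
width: 17.6
```

apply_moves([
  {"tx": -0.0015, "ty": -0.025, "tz": 0, "rx": 0, "ry": 0, "rz": 0, "claw": 0.0},
  {"tx": -0.0025, "ty": -0.05, "tz": 0, "rx": 0, "ry": 0, "rz": 0, "claw": 0.0},
  {"tx": -0.004, "ty": -0.075, "tz": 0, "rx": 0, "ry": 0, "rz": 0.05, "claw": 0.0},
  {"tx": -0.005, "ty": -0.1, "tz": 0, "rx": 0, "ry": 0, "rz": 0.1, "claw": 0.0},
  {"tx": -0.006, "ty": -0.125, "tz": 0, "rx": 0, "ry": 0, "rz": 0.15, "claw": 0.0},
  {"tx": -0.0075, "ty": -0.15, "tz": 0, "rx": 0, "ry": 0, "rz": 0.2, "claw": 0.0},
  {"tx": -0.009, "ty": -0.175, "tz": 0, "rx": 0, "ry": 0, "rz": 0.25, "claw": 0.0},
  {"tx": -0.01, "ty": -0.2, "tz": 0, "rx": 0, "ry": 0, "rz": 0.3, "claw": 0.0},
  {"tx": -0.011, "ty": -0.225, "tz": 0, "rx": 0, "ry": 0, "rz": 0.35, "claw": 0.0},
  {"tx": -0.0125, "ty": -0.25, "tz": 0, "rx": 0, "ry": 0, "rz": 0.4, "claw": 0.0},
  {"tx": -0.014, "ty": -0.275, "tz": 0, "rx": 0, "ry": 0, "rz": 0.45, "claw": 0.0},
  {"tx": -0.015, "ty": -0.3, "tz": 0, "rx": 0, "ry": 0, "rz": 0.45, "claw": 0.0},
])

```text
clock: 21.25
eef_pos: [464.6, -105.0, 169.7]
tool_rot: [3.141, -0.0, -0.096]
force: [1.2, -0.1, -1.9]
width: 16.8
```

apply_moves([
  {"tx": -0.001, "ty": -0.025, "tz": 0, "rx": 0, "ry": 0, "rz": 0, "claw": 0.0},
  {"tx": -0.0025, "ty": -0.05, "tz": 0, "rx": 0, "ry": 0, "rz": 0, "claw": 0.0},
  {"tx": -0.004, "ty": -0.075, "tz": 0, "rx": 0, "ry": 0, "rz": 0, "claw": 0.0},
  {"tx": -0.005, "ty": -0.098, "tz": 0, "rx": 0, "ry": 0, "rz": 0, "claw": 0.0},
  {"tx": -0.006, "ty": -0.119, "tz": 0, "rx": 0, "ry": 0, "rz": 0, "claw": 0.0},
  {"tx": -0.007, "ty": -0.138, "tz": 0, "rx": 0, "ry": 0, "rz": 0, "claw": 0.0},
  {"tx": -0.008, "ty": -0.155, "tz": 0, "rx": 0, "ry": 0, "rz": 0, "claw": 0.0},
  {"tx": -0.0085, "ty": -0.17, "tz": 0, "rx": 0, "ry": 0, "rz": 0, "claw": 0.0},
  {"tx": -0.009, "ty": -0.182, "tz": 0, "rx": 0, "ry": 0, "rz": 0, "claw": 0.0},
  {"tx": -0.0095, "ty": -0.191, "tz": 0, "rx": 0, "ry": 0, "rz": 0, "claw": 0.0},
  {"tx": -0.01, "ty": -0.196, "tz": 0, "rx": 0, "ry": 0, "rz": 0, "claw": 0.0},
  {"tx": -0.01, "ty": -0.198, "tz": 0, "rx": 0, "ry": 0, "rz": 0, "claw": 0.0},
])

```text
clock: 22.45
eef_pos: [455.5, -301.2, 169.3]
tool_rot: [-3.141, 0.0, -0.095]
force: [-0.1, 0.5, -1.7]
width: 17.3
```

Run:
```python
from h import *
for i in range(4): s=read_state(); im,c=grab('wrist','w8.png')
print(s['clock'],s['eef_pos'],s['tool_rot'],s['force'],s['width'])
g=cv2.cvtColor(im,cv2.COLOR_RGB2GRAY); print(g[186:234:6,300:360:6])
def blue(im):
    m=cv2.inRange(cv2.cvtColor(im,cv2.COLOR_RGB2HSV),(100,120,30),(125,255,255)); return cv2.findContours(m,0,1)[0]
for n,fish in(('top',0),('wrist',1)):
    if n=='top': im,c=grab('top','t8.png')
    else: im=cv2.imread('pics/w8.png')[:,:,::-1].copy(); c=calibration('wrist')
    pts=np.vstack([k for k in blue(im) if cv2.contourArea(k)>60])[:,0]
    P=np.array([onz(c,*p,28 if fish else 28,fish)[:2] for p in pts]); print(n,cv2.minAreaRect(P.astype(np.float32)))
```

```text
22.6 [ 455.74547394 -300.31493294  169.30075224] [-3.14100187e+00  2.36672244e-04 -9.44347249e-02] [ 0.58548321 -0.33390084 -2.43863317] 17.67093553497449
[[ 55  55  51  52  53  51  59  52 103 103]
 [109  66  52  59  72  71  63  54 107 214]
 [112 108  97 110 219 230 211 165 199 213]
 [ 89  96 126 130 131 191 236 236 178 163]
 [ 84 124 129 125 126 129 194 185 231 108]
 [ 88 125 128 123 125 126 124 125 118 100]
 [ 89 122 121 120 123 125 120 118 121  98]
 [101 100 103 102 105  96  98 101 181 182]]
top ((447.8691711425781, -330.028564453125), (128.56565856933594, 112.77918243408203), 84.5703353881836)
wrist ((450.9760437011719, -345.78472900390625), (157.89515686035156, 120.5241470336914), 85.37422943115234)
```

Run:
```python
from h import *
for f,n,fish,z in(('top0','top',0,28),('scene0','scene',0,28),('w8','wrist',1,28)):
    I=cv2.imread(f'pics/{f}.png'); c=calibration(n); m=cv2.inRange(cv2.cvtColor(I,cv2.COLOR_BGR2HSV),(100,120,30),(125,255,255))
    ks=[k for k in cv2.findContours(m,0,1)[0] if cv2.contourArea(k)>60]; h=cv2.convexHull(np.vstack(ks)); q=cv2.approxPolyDP(h,4,True)[:,0]
    print(f,[(tuple(int(a) for a in p),onz(c,*p,z,fish)[:2].round(0).tolist()) for p in q])
# predicted wrist pixels: fork corners in tray floor plane
```

```text
top0 [((408, 192), [505.0, -271.0]), ((457, 193), [498.0, -428.0]), ((457, 227), [388.0, -418.0]), ((408, 225), [399.0, -263.0])]
scene0 [((437, 144), [492.0, -418.0]), ((463, 163), [386.0, -404.0]), ((428, 190), [392.0, -241.0]), ((402, 165), [510.0, -268.0])]
w8 [((291, 127), [515.0, -272.0]), ((454, 127), [504.0, -427.0]), ((447, 239), [389.0, -420.0]), ((363, 246), [392.0, -330.0]), ((295, 223), [423.0, -265.0])]
```

Tray centre about (451,-344), yaw about -4.5°, so the near compartment centre is about (454,-304). I shift 4 mm and descend to just above where the stem will meet the floor.

apply_moves([
  {"tx": 0.001, "ty": -0.002, "tz": -0.003, "rx": 0, "ry": 0, "rz": 0, "claw": 0.0},
  {"tx": 0.001, "ty": -0.004, "tz": -0.01, "rx": 0, "ry": 0, "rz": 0, "claw": 0.0},
  {"tx": 0.001, "ty": -0.004, "tz": -0.02, "rx": 0, "ry": 0, "rz": 0, "claw": 0.0},
  {"tx": 0.001, "ty": -0.004, "tz": -0.032, "rx": 0, "ry": 0, "rz": 0, "claw": 0.0},
  {"tx": 0.001, "ty": -0.004, "tz": -0.045, "rx": 0, "ry": 0, "rz": 0, "claw": 0.0},
  {"tx": 0.001, "ty": -0.004, "tz": -0.057, "rx": 0, "ry": 0, "rz": 0, "claw": 0.0},
  {"tx": 0.001, "ty": -0.004, "tz": -0.068, "rx": 0, "ry": 0, "rz": 0, "claw": 0.0},
  {"tx": 0.001, "ty": -0.004, "tz": -0.077, "rx": 0, "ry": 0, "rz": 0, "claw": 0.0},
  {"tx": 0.001, "ty": -0.004, "tz": -0.084, "rx": 0, "ry": 0, "rz": 0, "claw": 0.0},
  {"tx": 0.001, "ty": -0.004, "tz": -0.088, "rx": 0, "ry": 0, "rz": 0, "claw": 0.0},
  {"tx": 0.001, "ty": -0.004, "tz": -0.09, "rx": 0, "ry": 0, "rz": 0, "claw": 0.0},
  {"tx": 0.001, "ty": -0.004, "tz": -0.09, "rx": 0, "ry": 0, "rz": 0, "claw": 0.0},
])

```text
clock: 23.9
eef_pos: [456.7, -305.1, 79.4]
tool_rot: [3.142, -0.0, -0.095]
force: [0.2, -0.2, -2.1]
width: 17.3
```

apply_moves([
  {"tx": 0, "ty": 0, "tz": -0.0015, "rx": 0, "ry": 0, "rz": 0, "claw": 0.0},
  {"tx": 0, "ty": 0, "tz": -0.003, "rx": 0, "ry": 0, "rz": 0, "claw": 0.0},
  {"tx": 0, "ty": 0, "tz": -0.0045, "rx": 0, "ry": 0, "rz": 0, "claw": 0.0},
  {"tx": 0, "ty": 0, "tz": -0.006, "rx": 0, "ry": 0, "rz": 0, "claw": 0.0},
  {"tx": 0, "ty": 0, "tz": -0.0075, "rx": 0, "ry": 0, "rz": 0, "claw": 0.0},
  {"tx": 0, "ty": 0, "tz": -0.009, "rx": 0, "ry": 0, "rz": 0, "claw": 0.0},
  {"tx": 0, "ty": 0, "tz": -0.0105, "rx": 0, "ry": 0, "rz": 0, "claw": 0.0},
  {"tx": 0, "ty": 0, "tz": -0.012, "rx": 0, "ry": 0, "rz": 0, "claw": 0.0},
  {"tx": 0, "ty": 0, "tz": -0.0135, "rx": 0, "ry": 0, "rz": 0, "claw": 0.0},
  {"tx": 0, "ty": 0, "tz": -0.015, "rx": 0, "ry": 0, "rz": 0, "claw": 0.0},
  {"tx": 0, "ty": 0, "tz": -0.016, "rx": 0, "ry": 0, "rz": 0, "claw": 0.0},
])

```text
clock: 25.0
eef_pos: [456.6, -305.0, 63.3]
tool_rot: [-3.142, 0.0, -0.095]
force: [-0.7, 0.1, -2.2]
width: 17.4
```

```bash
python3 st.py
```

```text
25.0 pos [ 456.61 -304.99   63.25] rot [-3.1416e+00  1.0000e-04 -9.5200e-02] along/lat to cap [  59.31 -702.18   63.25] F tool-line [-0.7   0.05 -2.19] M [-0.086 -0.017  0.004] 17.35485232137187
```

apply_moves([
  {"tx": 0, "ty": 0, "tz": -0.001, "rx": 0, "ry": 0, "rz": 0, "claw": 0.0},
  {"tx": 0, "ty": 0, "tz": -0.002, "rx": 0, "ry": 0, "rz": 0, "claw": 0.0},
  {"tx": 0, "ty": 0, "tz": -0.003, "rx": 0, "ry": 0, "rz": 0, "claw": 0.0},
  {"tx": 0, "ty": 0, "tz": -0.004, "rx": 0, "ry": 0, "rz": 0, "claw": 0.0},
  {"tx": 0, "ty": 0, "tz": -0.005, "rx": 0, "ry": 0, "rz": 0, "claw": 0.0},
  {"tx": 0, "ty": 0, "tz": -0.006, "rx": 0, "ry": 0, "rz": 0, "claw": 0.0},
  {"tx": 0, "ty": 0, "tz": -0.007, "rx": 0, "ry": 0, "rz": 0, "claw": 0.0},
  {"tx": 0, "ty": 0, "tz": -0.007, "rx": 0, "ry": 0, "rz": 0, "claw": 0.0},
])

```text
clock: 25.8
eef_pos: [456.6, -304.9, 56.3]
tool_rot: [-3.142, 0.0, -0.095]
force: [-0.5, -0.5, -2.4]
width: 17.5
```

```bash
python3 st.py
python3 - <<'E'
from h import *
im,c=grab('wrist','w9.png'); g=cv2.cvtColor(im,cv2.COLOR_RGB2GRAY); print(g[186:250:6,294:366:6])
E
```

```text
25.8 pos [ 456.59 -304.93   56.26] rot [-3.1415e+00  2.0000e-04 -9.5200e-02] along/lat to cap [  59.27 -702.13   56.26] F tool-line [-0.41 -0.55 -2.44] M [ 0.    -0.043 -0.018] 17.51803920760577
[[ 60  63  63  73 114 114 111 115 113 113 108 111]
 [ 62 124  70  63  57  64 103 117 116  87 232 123]
 [ 62 124 125  67  65  71  70  64 113 225 228 112]
 [ 60  99 124  85 117 125 191 205 148 201 186 114]
 [ 60  98 101 136 146 145 143 242 244 198  95  63]
 [ 60  88 133 143 139 141 142 160 244 242 196  59]
 [ 61 114 139 139 142 140 138 137 138 141 120  62]
 [108 117 111 114 116 117 113 114 111 185 202 154]
 [107 116 109  65  58  62  62  57  77 108 172 154]
 [ 74  64  22  10  13   8   6  13  18  32  72  75]
 [ 65  64  22   7  13   4  16   5  11  16  65  61]]
```

apply_moves([
  {"tx": 0, "ty": 0, "tz": -0.0006, "rx": 0, "ry": 0, "rz": 0, "claw": 0.0},
  {"tx": 0, "ty": 0, "tz": -0.0012, "rx": 0, "ry": 0, "rz": 0, "claw": 0.0},
  {"tx": 0, "ty": 0, "tz": -0.0018, "rx": 0, "ry": 0, "rz": 0, "claw": 0.0},
  {"tx": 0, "ty": 0, "tz": -0.0018, "rx": 0, "ry": 0, "rz": 0, "claw": 0.0},
])

```text
clock: 26.25
eef_pos: [456.6, -304.9, 54.5]
tool_rot: [-3.142, 0.0, -0.095]
force: [-0.0, 0.3, -1.7]
width: 17.3
```

apply_moves([
  {"tx": 0, "ty": 0, "tz": -0.0005, "rx": 0, "ry": 0, "rz": 0, "claw": 0.0},
  {"tx": 0, "ty": 0, "tz": -0.001, "rx": 0, "ry": 0, "rz": 0, "claw": 0.0},
  {"tx": 0, "ty": 0, "tz": -0.001, "rx": 0, "ry": 0, "rz": 0, "claw": 0.0},
])

```text
clock: 26.55
eef_pos: [456.7, -305.1, 54.0]
tool_rot: [3.141, -0.0, -0.095]
force: [-1.0, -0.1, 3.3]
width: 17.2
```

Floor contact (about 5 N). I seat slightly, open slowly, and withdraw straight up.

apply_moves([
  {"tx": 0, "ty": 0, "tz": -0.0003, "rx": 0, "ry": 0, "rz": 0, "claw": 0.0},
  {"tx": 0, "ty": 0, "tz": -0.0003, "rx": 0, "ry": 0, "rz": 0, "claw": 0.0},
  {"tx": 0, "ty": 0, "tz": -0.0003, "rx": 0, "ry": 0, "rz": 0, "claw": 0.02},
  {"tx": 0, "ty": 0, "tz": -0.0003, "rx": 0, "ry": 0, "rz": 0, "claw": 0.024},
  {"tx": 0, "ty": 0, "tz": -0.0003, "rx": 0, "ry": 0, "rz": 0, "claw": 0.03},
  {"tx": 0, "ty": 0, "tz": -0.0003, "rx": 0, "ry": 0, "rz": 0, "claw": 0.04},
  {"tx": 0, "ty": 0, "tz": -0.0003, "rx": 0, "ry": 0, "rz": 0, "claw": 0.055},
  {"tx": 0, "ty": 0, "tz": -0.0003, "rx": 0, "ry": 0, "rz": 0, "claw": 0.065},
  {"tx": 0, "ty": 0, "tz": -0.0003, "rx": 0, "ry": 0, "rz": 0, "claw": 0.065},
  {"tx": 0, "ty": 0, "tz": -0.0003, "rx": 0, "ry": 0, "rz": 0, "claw": 0.065},
])

```text
clock: 27.55
eef_pos: [456.6, -305.0, 53.3]
tool_rot: [-3.142, 0.0, -0.095]
force: [0.5, 0.6, -0.4]
width: 65.1
```

apply_moves([
  {"tx": 0, "ty": 0, "tz": 0.004, "rx": 0, "ry": 0, "rz": 0, "claw": 0.065},
  {"tx": 0, "ty": 0, "tz": 0.012, "rx": 0, "ry": 0, "rz": 0, "claw": 0.065},
  {"tx": 0, "ty": 0, "tz": 0.024, "rx": 0, "ry": 0, "rz": 0, "claw": 0.065},
  {"tx": 0, "ty": 0, "tz": 0.04, "rx": 0, "ry": 0, "rz": 0, "claw": 0.065},
  {"tx": 0, "ty": 0, "tz": 0.06, "rx": 0, "ry": 0, "rz": 0, "claw": 0.065},
  {"tx": 0, "ty": 0, "tz": 0.08, "rx": 0, "ry": 0, "rz": 0, "claw": 0.065},
  {"tx": 0, "ty": 0, "tz": 0.1, "rx": 0, "ry": 0, "rz": 0, "claw": 0.065},
  {"tx": 0, "ty": 0, "tz": 0.12, "rx": 0, "ry": 0, "rz": 0, "claw": 0.065},
  {"tx": 0, "ty": 0, "tz": 0.13, "rx": 0, "ry": 0, "rz": 0, "claw": 0.065},
  {"tx": 0, "ty": 0, "tz": 0.13, "rx": 0, "ry": 0, "rz": 0, "claw": 0.065},
])

```text
clock: 28.55
eef_pos: [457.6, -305.6, 185.3]
tool_rot: [3.14, -0.004, -0.095]
force: [0.2, -0.1, 0.5]
width: 64.8
```

```bash
python3 st.py
python3 - <<'E'
from h import *
I,c=grab('wrist','w10.png'); S,b=grab('scene','s10.png'); T,_=grab('top','t10.png')
I=cv2.imread('pics/w10.png')[100:290,230:470]; u,v=map(int,proj(b,(455,-304,30))); S=cv2.imread('pics/s10.png')
L=cv2.resize(I,(500,396),interpolation=2); A=cv2.resize(S[v-40:v+40,u-30:u+30],(300,396),interpolation=2)
B=cv2.resize(S[255:355,150:310],(320,200),interpolation=2); C=cv2.resize(cv2.imread('pics/t10.png')[140:270,160:480],(480,200),interpolation=2)
cv2.imwrite('pics/f.png',np.vstack([np.hstack([L,A]),np.hstack([B,C])]))
E
```

```text
28.55 pos [ 457.57 -305.58  185.29] rot [ 3.14   -0.0035 -0.0952] along/lat to cap [  60.34 -702.63  185.29] F tool-line [ 0.22 -0.11  0.46] M [0.01  0.066 0.034] 64.76983069162387
```

View pics/f.png

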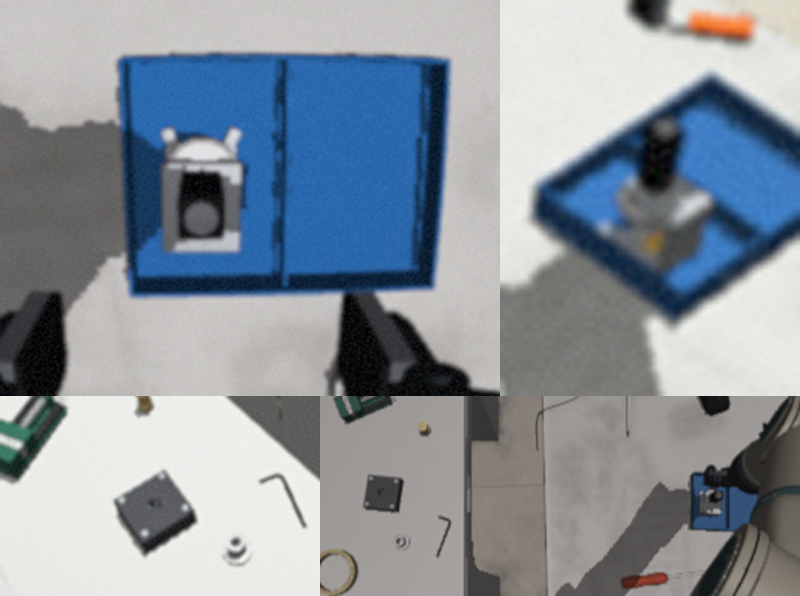

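The final picture shows the puller upright in the left compartment, with the cap head in the fork at (203,150) in the crop. The nest is empty and the bush and blank are in place. I'll hand in.

```bash
python3 -c "
from cell import *
print(finish_job(), read_state()['clock'])"
```

```text
the job is handed in; nothing more can be done
the job is handed in; nothing more can be done
```

The job is done and handed in at about 29 s. The puller stands upright on the tray floor in the +y compartment, with the cap still upright in its fork.

- **Insertion:** I gripped the puller by its handle and slid the fork along the nest's centreline at mid-gap. It stopped lightly against the stem, averaging about 4.3 N, with one reading of 5.2 N during the 0.9 s pause.
- **Pull:** I lifted straight up at 2 to 3 mm/s. The highest reading was 19 N, about 17 N net of the puller's weight, and the cap then popped free. That is a little over the stated 8 to 15 N, probably because friction at the stem added to it.
- **Placing:** The fork touched the tray floor at about 5 N. I then opened the fingers and withdrew straight up; the readings were near zero.

**Last checks:** The final pictures show the cap in the fork, the nest empty, and the bush and blank still in place. Tool force was about zero with the gripper clear.

**What disagreed:**
- My tray position estimates differed by 5 to 7 mm between views. The compartment leaves about 18 mm of room each side, so this did not matter.
- The puller seemed to give slightly in the grip, about 1 mm, while pressed against the stem. The brass slide did not seem to shift, because the side force stayed well under 15 N.

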